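# Set up a tin, funnel and strainers for straining leftover paint

## Robot

A 6-joint arm with a two-finger parallel gripper is mounted at the origin on the work surface. World frame = base frame: x ahead of the robot, y to its left, z up, the work surface at z = 0. Lengths are in m, angles in rad, forces in N, time in s.
With the tool pointing down it reaches from about 0.325 to 0.775 m from the base axis. Payload 9.3 kg.
Tool frame: the origin (TCP) lies on the centre line of the jaws, within the pads' length; the fingertips stand robot.tips_ahead ahead of it and the grasp point (between the pads) lies 11 mm behind it (robot.tips_ahead is the distance from the TCP to the fingertips, in m); z points along the fingers, y is the direction in which the jaws open and shut (so a half turn about z gives the same grasp; the last joint's range is limited). The gripper opens to 85 mm and grips with 20 to 120 N. Pads are 22 mm wide; open, the fingers measure 114 mm over their backs; the gripper's body (76 mm by 85 mm) begins 54 mm behind the grasp point. The pads swing forward as they close: fully open they stand 13 mm farther back than shut.
Start: joints at [-1.364, 0.259, 0.021, 1.334, 0, 1.418], TCP at [0.194, -0.515, 0.2] pointing down, gripper open.
Joint ranges: [-3.04, 3.04], [-0.91, 1.82], [-1.04, 1.36], [-1.92, 1.95], [-1.52, 1.45], [-3.14, 3.14]. Speed limits (rad/s): [2.22, 2.22, 2.79, 3.14, 3.14, 3.14].

## Interface

Orientations are given as a 3x3 rotation matrix whose columns are the frame's x, y, z axes.
In Python, from rig import robot gives the robot as it stands. The module is installed in compiled form; this text tells all that it offers.
- The arm moves only by the tool arm_command, never from a script. Its argument "steps" is a list of rows, each a list of 7 numbers: the finger opening in cm, from 0 to 8.54, then the shift along the tool's x, y, z in cm, then the turn, a rotation vector about the tool's x, y, z in degrees. In form: [[hand, dx, dy, dz, wx, wy, wz], ...]. A call has 1 to 8 rows; each row is the pose to reach, as a shift and turn from the pose commanded when the call began, along the tool's axes at that moment; what a row does not reach only later rows make up. A row lasts 1/12 s, in which the tool goes at most 41.7 mm and 7.16 degrees, less where a joint would pass 70% of its speed; a pose out of reach is approached as far as the arm can. A call with a gripper value outside its range is refused whole. The fingers move at their own pace and stop on an object; "squeeze" is the grip in N (left out, the last holds). Time passes only in rows, so rows that repeat a pose let the fingers close. It gives the time, the measured TCP pose, the force and the opening at its end, in the units of the state.
- robot.get_obs(): the state, without advancing time (a new reading comes with each control period).
- robot.grab_frame(name): name is "scene" or "top"; returns the picture (420x560x3 uint8, red, green, blue); there is no depth.
- robot.camera_model(name): a dict with "fx", "fy", "cx", "cy" (pixels), "distortion" ([k1, k2, p1, p2, k3] as OpenCV has them; the pictures are not rectified), "eye" and "orientation" of the camera in the world. Camera axes: x right, y up, looking along -z (the intrinsics and any distortion apply to the point x, -y, -z); pixel columns grow to the right and rows downward; lengths in m; the calibration is good to about 2 mm. A picture is of the moment at which its call begins. camera_model takes no time and is no camera call.
- robot.finish_job(): hands the job in, once; it reports no verdict.
The state is a dict: "clock": time; "joints": joint angles; "qvel": joint speeds; "joint_torque": joint torques, N m; "position": TCP position; "eef_rot": TCP orientation; "force": force on the tool from outside, world axes, zero at the start; "moment": the same for the moment, N m; "finger_gap": finger opening in m.
Only numpy, scipy, OpenCV 4.12 (cv2) and the standard library are available. Lean on these libraries where they do the work, as an engineer would, in place of code of your own. Each camera call takes 0.05 s, during which the arm holds its last target.

## Task

Set up for straining leftover paint into the empty tin, building from the bottom up, one piece at a time: stand the open tin in the middle of the white drip tray, put the funnel spout-down in its mouth, seat the fine strainer (the one with the tall open collar) in the funnel, and last the coarse strainer (the small basket with the centre post) in the fine strainer's collar. Every piece must sit level and fully home; set the pieces down, do not drop them, and leave the other things on the bench where they are.

Things in the scene. Friction and masses are not known exactly. Their poses are not given: they have to be found in the camera images.
- tray: White square drip tray, 130 x 130 mm with a 12 mm high, 4 mm thick edge, fixed to the bench; the target for the tin. Origin at the centre of its underside, z up; its floor is 4 mm above the origin.
- tin_mid (a point): Empty lidless steel paint tin standing upright, loose, diameter 68 mm, 75 mm high, light paper band round it, dark inside. An inward ring at the top leaves a mouth 50 mm in diameter. Point on its axis half-way up (37.5 mm above its base), z up. Grip round the outside from above.
- funnel_mid (a point): Off-white wide-neck funnel, loose, standing on its spout, 64 mm high: straight spout diameter 38, 22 mm long; cone widening to 68 over 18 mm; straight collar 68 outside, 62 inside, 24 mm high. Point on its axis half-way up (32 mm above the spout's end), z up. Grip the collar from above near its top. Seated, its cone rests on the edge of the tin's mouth, its point 40 mm above the tin's.
- fine_mid (a point): Fine strainer, loose, upright, 56 mm high: steel mesh cup (diameter 36 at the bottom, 57 from 14 mm up), white flange diameter 68 from 22 to 26 mm up, then a white open collar 54 outside, 48 inside, 30 mm high. Point on its axis half-way up (28 mm), z up. Grip the collar from above, fingertips above the flange. Seated, the flange rests on the funnel's rim, its point 38 mm above the funnel's.
- coarse_mid (a point): Coarse strainer, loose, upright, 57 mm high: steel basket (diameter 28 at the bottom, 45 from 16 mm up), flange diameter 54 from 24 to 27 mm up, black centre post diameter 14, 30 mm high above it. Point on its axis half-way up (28.5 mm), z up. Grip the post from above, fingertips above the flange. Seated, the flange rests on the fine strainer's rim, its point 32.5 mm above the fine one's.
- can_mid (a point): Bystander: closed full litre paint can, diameter 100 mm, 118 mm high, light label band; the point is at its centre. Not to be moved.
- tape_mid (a point): Bystander: roll of masking tape lying flat, diameter 100 mm, 24 mm high; the point is at its centre. Not to be moved.
- brush_grip (a point): Bystander: paint brush lying flat, 210 mm long, 42 mm wide, 20 mm high, light wooden handle; the point is on the handle, 42 mm from the centre towards the handle's end, x along the brush towards the bristles. Not to be moved.
- knife: Bystander: putty knife lying flat, 200 mm long, blade 50 mm wide, 14 mm high at the black handle; origin at about its middle, on its underside, x along it towards the blade. Not to be moved.
- jar: Bystander: small closed amber glass jar with a white cap, diameter 54 mm, 70 mm high; origin at the centre of its underside. Not to be moved.

How it is judged:
By the outcome, as a careful person would: the job done as asked, in the order asked, and still so for the second after the job is handed in, with the robot touching nothing.
It also fails if it takes over 128 s, if anything falls off the work surface, if the arm or the gripper's body presses on something with over 40 N, if the wrist force passes 120 N, or if a joint passes its speed limit or range.

## Working session

There is one attempt and no reset: what is moved stays moved. The work goes in short steps, Python scripts to look and compute and a tool call to move; the robot and the scene stay as the last step left them, time stands still between calls to the robot, and variables do not carry over. Pictures are saved under pics/ and viewed, and the job is handed in when it is done.

Besides the shell and the picture viewer there is one more tool, called after "Emit:" as name(argument=value, ...) on one line, values as JSON. arm_command: Moves the arm, as the interface text tells. Its arguments: {"type":"object","properties":{"steps":{"type":"array"},"squeeze":{"type":"number"}},"required":["steps"]}

```bash
mkdir -p pics
python3 - <<'E'
from rig import robot
import cv2
for n in("scene","top"):
    cv2.imwrite(f"pics/{n}0.png",robot.grab_frame(n)[:,:,::-1])
    print(robot.camera_model(n))
print(robot.tips_ahead); print(robot.get_obs())
E
```

```text
{'fx': 511.55758831182897, 'fy': 511.55758831182897, 'cx': 281.44220888570214, 'cy': 205.6642879065422, 'distortion': array([-0.13042188,  0.        ,  0.        ,  0.        ,  0.        ]), 'eye': array([ 1.54338654, -0.06331534,  0.98160203]), 'orientation': array([[ 0.07901488, -0.69305283,  0.71654338],
       [ 0.99686304,  0.0582155 , -0.05361936],
       [-0.00455288,  0.71853234,  0.69547864]])}
{'fx': 401.8129294021653, 'fy': 401.8129294021653, 'cx': 281.86039231678325, 'cy': 207.73726721220262, 'distortion': array([-0.08089078,  0.        ,  0.        ,  0.        ,  0.        ]), 'eye': array([ 0.38994914, -0.00820053,  1.09509432]), 'orientation': array([[ 1.52767017e-01,  9.67189223e-01, -2.02995681e-01],
       [-9.88261961e-01,  1.49661390e-01, -3.06555713e-02],
       [ 7.30877456e-04,  2.05296070e-01,  9.78699642e-01]])}
0.008
{'clock': 0.1, 'joints': array([-1.36358981e+00,  2.59162920e-01,  2.08369162e-02,  1.33370255e+00,
       -2.14961669e-05,  1.41818194e+00]), 'qvel': array([-0.00024738, -0.00173045,  0.00407378, -0.00082527, -0.0006147 ,
       -0.00024505]), 'joint_torque': array([ 6.67016400e-03, -5.56690872e+01,  3.45070159e+01,  1.16648720e-02,
       -2.09288083e-05, -1.97963101e-05]), 'position': array([ 0.19358016, -0.51449918,  0.19991167]), 'eef_rot': array([[ 9.35959918e-01,  3.52106456e-01, -2.74539032e-04],
       [ 3.52106524e-01, -9.35959162e-01,  1.20144824e-03],
       [ 1.66080359e-04, -1.22117438e-03, -9.99999241e-01]]), 'force': array([-0.53024325,  0.04544562,  0.1204606 ]), 'moment': array([ 0.00415575,  0.00977147, -0.00687799]), 'finger_gap': 0.0853613853091206}
```

View pics/scene0.png

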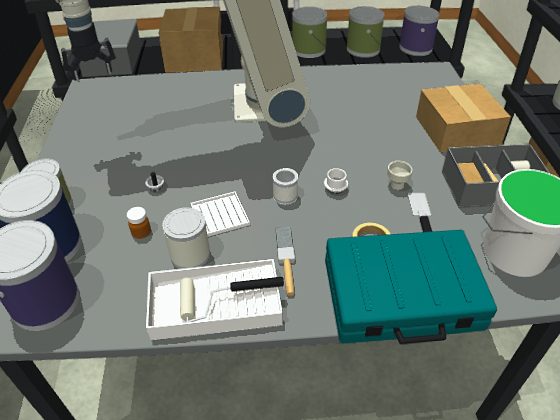

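View pics/top0.png

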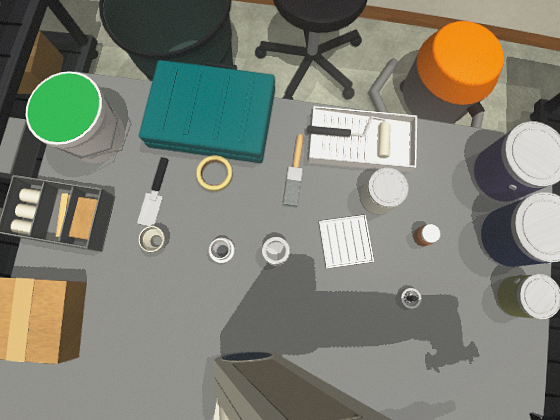

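```bash
cat > h.py <<'E'
import numpy as np,cv2
from rig import robot
def crop(img,boxes,s,out):
    T=[]
    for (u,v,w) in boxes:
        c=img[v-w:v+w,u-w:u+w]
        c=cv2.resize(c,(s,s),interpolation=cv2.INTER_CUBIC)
        k=s/(2*w)
        for t in range(-w+ (-(u-w))%10 ,1): pass
        for x in range(u-w,u+w):
            if x%10==0:
                X=int((x-u+w+.5)*k); cv2.line(c,(X,0),(X,6),(0,0,255),1); cv2.putText(c,str(x),(X-10,16),0,.35,(0,0,255),1)
        for y in range(v-w,v+w):
            if y%10==0:
                Y=int((y-v+w+.5)*k); cv2.line(c,(0,Y),(6,Y),(0,0,255),1); cv2.putText(c,str(y),(8,Y+4),0,.35,(0,0,255),1)
        T.append(c)
    n=(len(T)+1)//2
    while len(T)<2*n: T.append(T[0]*0)
    cv2.imwrite(out,np.vstack([np.hstack(T[:n]),np.hstack(T[n:])]))
def proj(n,P):
    m=robot.camera_model(n); R=m['orientation']; p=(np.atleast_2d(P)-m['eye'])@R
    p=p*[1,-1,-1]
    K=np.array([[m['fx'],0,m['cx']],[0,m['fy'],m['cy']],[0,0,1]])
    return cv2.projectPoints(p.reshape(-1,1,3),np.zeros(3),np.zeros(3),K,m['distortion'])[0].reshape(-1,2)
def ray(n,uv):
    m=robot.camera_model(n);K=np.array([[m['fx'],0,m['cx']],[0,m['fy'],m['cy']],[0,0,1]])
    q=cv2.undistortPoints(np.array(uv,float).reshape(-1,1,2),K,m['distortion']).reshape(-1,2)
    d=np.c_[q[:,0],-q[:,1],-np.ones(len(q))]@m['orientation'].T
    return m['eye'],d
def atz(n,uv,z):
    e,d=ray(n,uv); return e+d*((z-e[2])/d[:,2])[:,None]
def tri(uvt,uvs):
    e1,d1=ray('top',[uvt]);e2,d2=ray('scene',[uvs]);d1=d1[0]/np.linalg.norm(d1);d2=d2[0]/np.linalg.norm(d2)
    A=np.c_[d1,-d2];s=np.linalg.lstsq(A,e2-e1,rcond=None)[0]
    a=e1+s[0]*d1;b=e2+s[1]*d2
    return (a+b)/2,np.linalg.norm(a-b)
E
python3 - <<'E'
from h import *
a=cv2.imread('pics/top0.png');b=cv2.imread('pics/scene0.png')
crop(a,[(275,250,20),(221,250,20),(151,238,20),(411,298,20),(346,241,34)],266,'pics/ct.png')
crop(b,[(286,185,24),(336,180,20),(399,175,20),(154,182,20),(220,213,34)],266,'pics/cs.png')
E
```

```text
(no output)
```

View pics/ct.png

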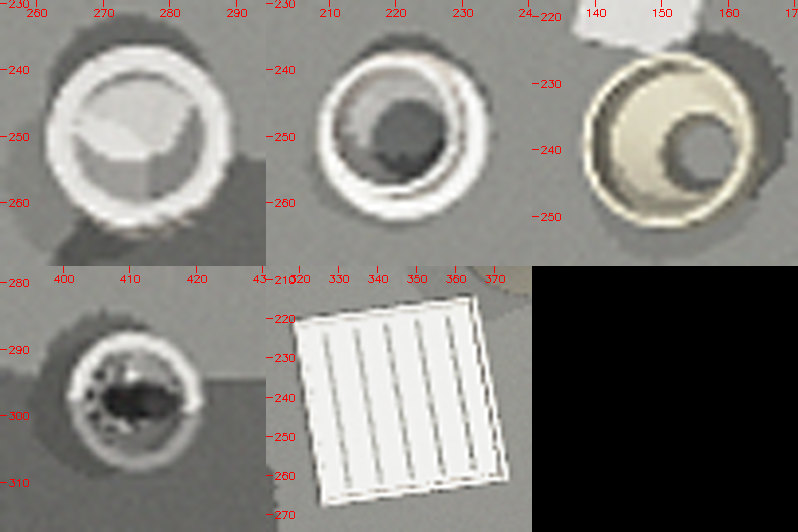

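View pics/cs.png

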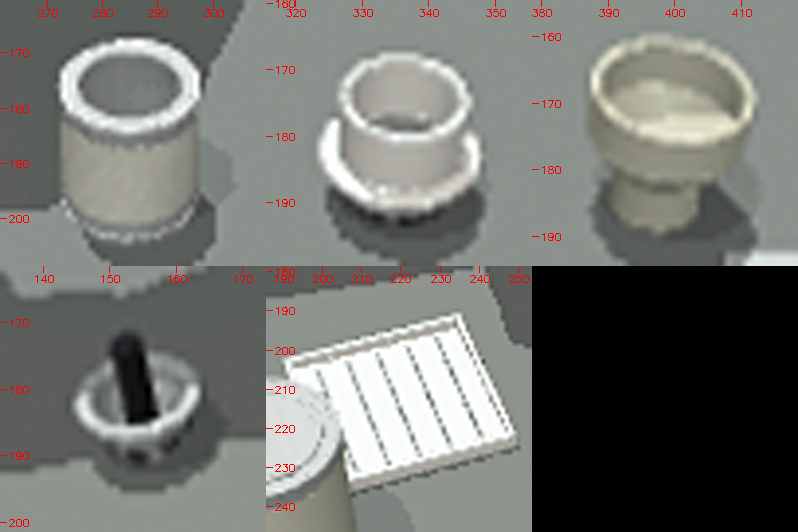

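```bash
cat > m.py <<'E'
from h import *
for n,t,s in [('tin',(275.2,250),(285,175.9)),('fine collar',(220.3,248.3),(336.4,174.1)),('funnel',(151.1,238.5),(399.4,168)),('coarse flange',(410.8,297.8),(154.2,181)),
 ('trayA',(364.2,213.9),(190.4,203)),]:
    print(n,*[np.round(v,4) for v in tri(t,s)])
for z,n,t,s in [(.075,'tin',(275.2,250),(285,175.9)),(.056,'fine',(220.3,248.3),(336.4,174.1)),(.064,'funnel',(151.1,238.5),(399.4,168)),(.027,'coarse',(410.8,297.8),(154.2,181))]:
    print(n,np.round(atz('top',[t],z),4),np.round(atz('scene',[s],z),4))
c=atz('top',[(318.4,220.3),(364.2,213.9),(373.6,261.2),(325.8,268.1)],.012);print(np.round(c,4),c.mean(0))
print(np.round(atz('scene',[(234.6,190.5),(249.7,221.7),(190.4,203)],.012),4))
# model-circle extremes from fits: center -> L,R,T,B
ang=np.linspace(0,2*np.pi,180)
from scipy.optimize import least_squares
O={'tin':(.034,(261.4,289.1,236.1,263.8),(272.3,297.6,167.4,184.5)),
'fine':(.027,(210.3,230.4,237.3,259.3),(326.6,346.2,167.3,180.9)),
'funnel':(.034,(138.2,164,225.3,251.8),(386.8,412,159.9,176.2)),
'coarse':(.027,(400.6,421,287.4,308.2),(144.6,163.7,174.3,187.7))}
for n,(r,t,s) in O.items():
    def ext(cam,p):
        q=proj(cam,np.c_[p[0]+r*np.cos(ang),p[1]+r*np.sin(ang),0*ang+p[2]]);return [q[:,0].min(),q[:,0].max(),q[:,1].min(),q[:,1].max()]
    f=lambda p:np.r_[np.array(ext('top',p))-t,np.array(ext('scene',p))-s]
    q=least_squares(f,[.5,0,.05]);print(n,np.round(q.x,4),np.round(q.fun,1))
E
python3 m.py
```

```text
tin [0.4909 0.0247 0.072 ] 0.0019
fine collar [0.4751 0.1684 0.0544] 0.0047
funnel [0.4712 0.35   0.0613] 0.0019
coarse flange [ 0.4245 -0.3459  0.024 ] 0.0027
trayA [ 0.6126 -0.2032  0.1027] 0.0358
tin [[0.4905 0.0237 0.075 ]] [[0.4944 0.0254 0.075 ]]
fine [[0.4748 0.1657 0.056 ]] [[0.4767 0.1704 0.056 ]]
funnel [[0.4709 0.348  0.064 ]] [[0.474  0.3498 0.064 ]]
coarse [[ 0.4244 -0.3464  0.027 ]] [[ 0.4286 -0.3436  0.027 ]]
[[ 0.5952 -0.0785  0.012 ]
 [ 0.6321 -0.2011  0.012 ]
 [ 0.5069 -0.2411  0.012 ]
 [ 0.4694 -0.1158  0.012 ]] [ 0.55090292 -0.15912496  0.012     ]
[[ 0.4722 -0.1152  0.012 ]
 [ 0.5981 -0.077   0.012 ]
 [ 0.5129 -0.2377  0.012 ]]
tin [0.4912 0.0245 0.0728] [ 0.2 -0.8  0.4 -0.6 -0.2 -0.5  0.4 -0.4]
fine [0.4753 0.1681 0.0549] [-1.1 -0.5  0.4 -0.9 -0.8 -1.   0.6 -0.4]
funnel [0.4713 0.3498 0.0618] [-0.2 -0.4  0.2 -0.4  0.2 -0.9  0.5 -0.3]
coarse [ 0.4246 -0.346   0.0244] [-0.3 -0.6 -0.1 -0.  -0.4 -0.6  0.4 -0.6]
```

Run:
```python
from h import *
a=cv2.imread('pics/top0.png');b=cv2.imread('pics/scene0.png')
print(atz('top',[(388.5,188)],.118),atz('scene',[(186.5,222)],.118),atz('top',[(428,234)],.07),atz('top',[(150,223)],.0))
```

```text
[[ 0.68415573 -0.2360406   0.118     ]] [[ 0.69018215 -0.2247148   0.118     ]] [[ 0.59171614 -0.36241264  0.07      ]] [[0.51794196 0.38261618 0.        ]]
```

Emit:
arm_command(steps=[[8.5, 0, 0, 0, 0, 0, -55], [8.5, 0, 0, 0, 0, 0, -55], [8.5, 0, 0, 0, 0, 0, -55], [8.5, 0, 0, 0, 0, 0, -55], [8.5, 0, 0, 0, 0, 0, -55], [8.5, 0, 0, 0, 0, 0, -55], [8.5, 0, 0, 0, 0, 0, -55], [8.5, 0, 0, 0, 0, 0, -55]], squeeze=30)

```text
clock: 0.77
position: [0.1936, -0.5146, 0.2001]
eef_rot: [[0.242, 0.97, -0.0], [0.97, -0.242, 0.001], [0.001, -0.0, -1.0]]
force: [-0.0, -0.2, 0.5]
finger_gap: 0.085
```

Emit:
arm_command(steps=[[8.5, 59.5, 16, 0, 0, 0, -14], [8.5, 59.5, 16, 0, 0, 0, -14], [8.5, 59.5, 16, 0, 0, 0, -14], [8.5, 59.5, 16, 0, 0, 0, -14], [8.5, 59.5, 16, 0, 0, 0, -14], [8.5, 59.5, 16, 0, 0, 0, -14], [8.5, 59.5, 16, 0, 0, 0, -14], [8.5, 59.5, 16, 0, 0, 0, -14]])

```text
clock: 1.43
position: [0.3578, -0.2225, 0.2004]
eef_rot: [[0.007, 1.0, 0.0], [1.0, -0.007, 0.0], [0.0, 0.0, -1.0]]
force: [0.8, 0.2, 0.0]
finger_gap: 0.0852
```

Emit:
arm_command(steps=[[8.5, 23.9, 13.1, 0, 0, 0, 0], [8.5, 23.9, 13.1, 0, 0, 0, 0], [8.5, 23.9, 13.1, 0, 0, 0, 0], [8.5, 23.9, 13.1, 0, 0, 0, 0], [8.5, 23.9, 13.1, 0, 0, 0, 0], [8.5, 23.9, 13.1, 0, 0, 0, 0], [8.5, 23.9, 13.1, 0, 0, 0, 0], [8.5, 23.9, 13.1, 0, 0, 0, 0]])

```text
clock: 2.1
position: [0.4914, 0.0172, 0.1998]
eef_rot: [[0.002, 1.0, -0.0], [1.0, -0.002, 0.001], [0.001, -0.0, -1.0]]
force: [-0.7, -0.3, -0.5]
finger_gap: 0.0847
```

```bash
cat > look.py <<'E'
import sys
from h import *
a=robot.grab_frame('top')[:,:,::-1].copy();b=robot.grab_frame('scene')[:,:,::-1].copy()
k=sys.argv[1];P=eval(sys.argv[2]);w=int(sys.argv[3]) if len(sys.argv)>3 else 40
cv2.imwrite(f'pics/{k}_t.png',a);cv2.imwrite(f'pics/{k}_s.png',b)
t=proj('top',[P])[0].round().astype(int);s=proj('scene',[P])[0].round().astype(int)
A=[]
crop(a,[(t[0],t[1],w)],400,'/tmp/a.png');crop(b,[(s[0],s[1],w)],400,'/tmp/b.png')
cv2.imwrite(f'pics/{k}.png',np.hstack([cv2.imread('/tmp/a.png')[:400],cv2.imread('/tmp/b.png')[:400]]))
o=robot.get_obs();print(o['clock'],o['position'].round(4),o['eef_rot'].round(3).tolist(),o['force'].round(2),o['finger_gap'].round(4),robot.tips_ahead)
E
python3 look.py tin1 "(.49,.024,.12)" 50
```

```text
Traceback (most recent call last):
  File "look.py", line 10, in <module>
    o=robot.get_obs();print(o['clock'],o['position'].round(4),o['eef_rot'].round(3).tolist(),o['force'].round(2),o['finger_gap'].round(4),robot.tips_ahead)
                                                                                                                 ^^^^^^^^^^^^^^^^^^^^^
AttributeError: 'float' object has no attribute 'round'
```

View pics/tin1.png

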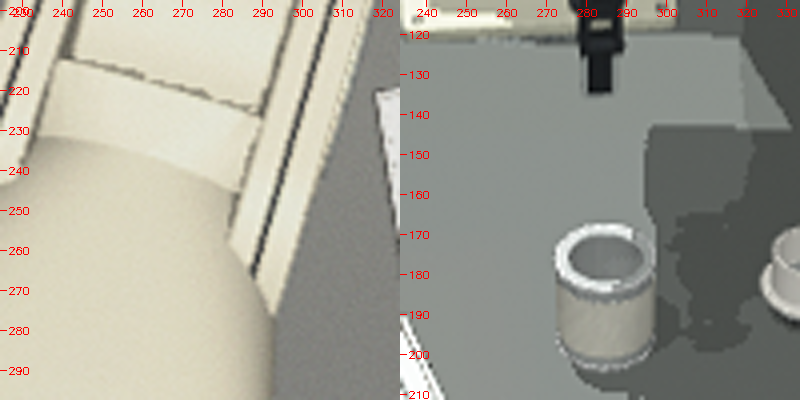

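```bash
sed -i "s/o\['finger_gap'\].round(4)/o['finger_gap']/" look.py
python3 - <<'E'
from h import *
o=robot.get_obs();print(o['position'],o['clock'])
p=o['position']
for dx in(0.049,): 
  for dz in (0,.008,-.02):
    print(proj('scene',[[p[0]+dx,p[1]-.011,p[2]-dz],[p[0]+dx,p[1]+.011,p[2]-dz]]))
b=cv2.imread('pics/tin1_s.png');crop(b,[(284,125,16),(284,125,16)],400,'pics/z.png')
E
```

```text
[0.48992631 0.01447066 0.1999268 ] 2.2
[[277.72046998 149.88096288]
 [286.55673974 149.41882918]]
[[277.75084736 152.42464918]
 [286.54972089 151.96197396]]
[[277.64349626 143.42793742]
 [286.57439926 142.9673088 ]]
```

View pics/z.png

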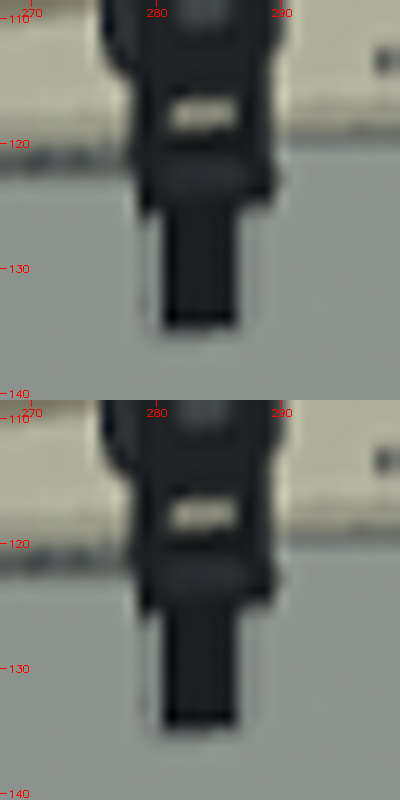

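Run:
```python
from h import *
b=cv2.imread('pics/tin1_s.png');print(proj('scene',[[.49,.0145,.2],[.49-.05,.0145,.2],[.54,.0145,.21]]))
cv2.imwrite('pics/z2.png',cv2.resize(b[40:220,190:390],(800,720))[:600])
```

```text
[[280.61801957 137.88702166]
 [279.13544786 126.55362688]
 [282.17258494 146.68022302]]
```

View pics/z2.png

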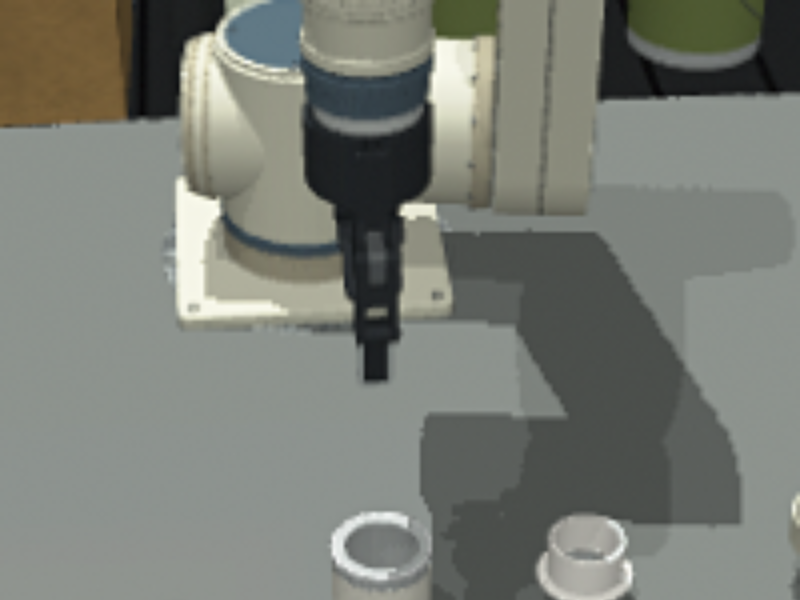

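```bash
python3 look.py tin2 "(.49,.0145,.24)" 40
python3 - <<'E'
from h import *
print(proj('scene',[[0,0,0],[.53,.0145,.265],[.49,.0145,.3],[.49,.0145,.4]]))
E
```

```text
2.3 [0.4896 0.0131 0.2003] [[0.007, 1.0, -0.001], [1.0, -0.007, -0.0], [-0.0, -0.001, -1.0]] [ 0.03 -0.17 -0.31] 0.0852082394530786 0.008
[[266.0099428  101.19558155]
 [281.7581301  125.99780936]
 [280.38609068 104.61047668]
 [280.12979618  67.76891011]]
```

View pics/tin2.png

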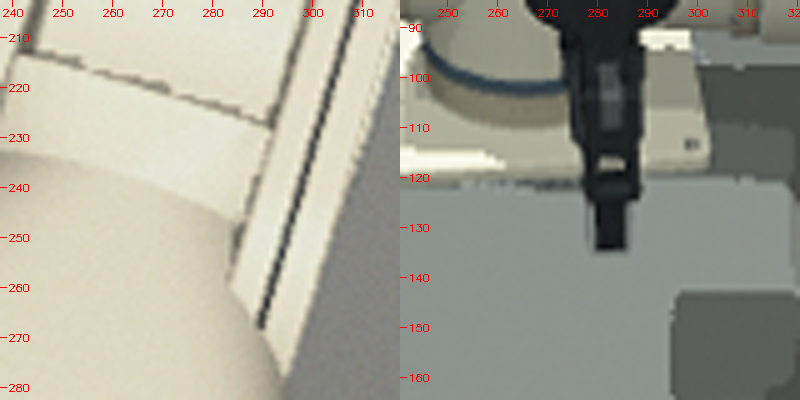

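View pics/tin2_t.png

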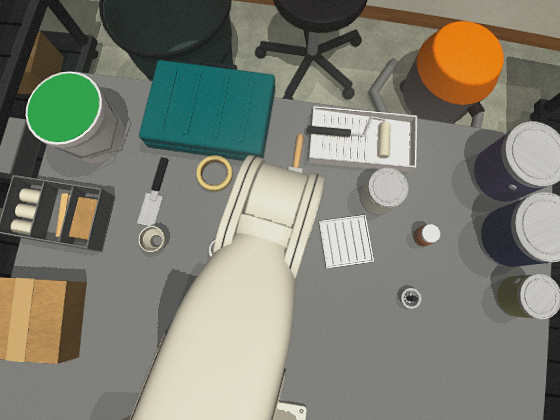

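Run:
```python
from h import *
b=cv2.imread('pics/scene0.png')
cv2.imwrite('pics/z3.png',cv2.resize(b[0:110,30:150],(720,660),interpolation=cv2.INTER_CUBIC)[:600])
R=np.array([[.936,.352,0],[.352,-.936,.0012],[0,-.0012,-1]]);p=np.array([.1936,-.5145,.1999])
for v in [(0,0,0),(0,.0425,.008),(0,-.0425,.008),(0,.0425,-.005),(0,-.0425,-.005),(0,0.043,-.065),(0,-.043,-.065)]: print(v,proj('scene',[p+R@np.array(v)]))
```

```text
(0, 0, 0) [[95.98811907 89.08810529]]
(0, 0.0425, 0.008) [[82.55972944 94.98353755]]
(0, -0.0425, 0.008) [[110.54487971  87.87661202]]
(0, 0.0425, -0.005) [[81.45912662 91.22657347]]
(0, -0.0425, -0.005) [[109.60444647  84.12568585]]
(0, 0.043, -0.065) [[76.10315336 73.42374936]]
(0, -0.043, -0.065) [[105.34202167  66.27352914]]
```

View pics/z3.png

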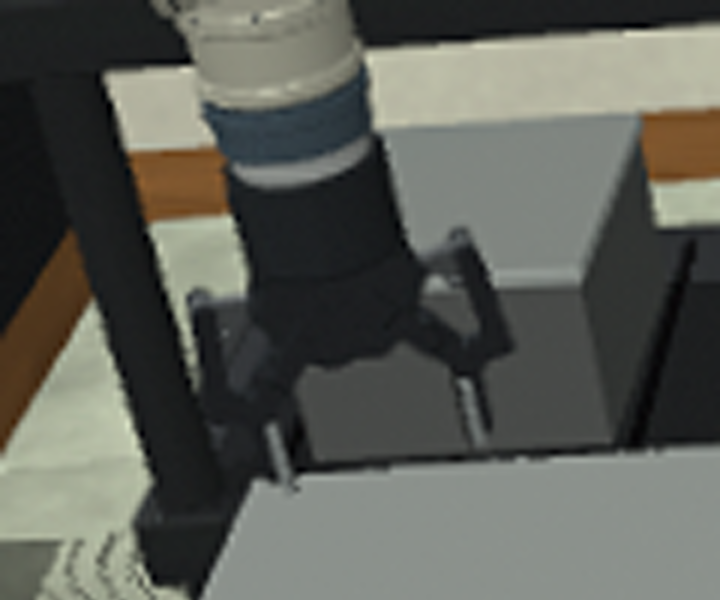

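Emit:
arm_command(steps=[[8.5, 1.0, 0.2, 4, 0, 0, 0], [8.5, 1.0, 0.2, 8, 0, 0, 0], [8.5, 1.0, 0.2, 8, 0, 0, 0], [8.5, 1.0, 0.2, 8, 0, 0, 0], [8.5, 1.0, 0.2, 8, 0, 0, 0], [8.5, 1.0, 0.2, 8, 0, 0, 0]])

```text
clock: 2.8
position: [0.4936, 0.0228, 0.123]
eef_rot: [[0.008, 1.0, 0.004], [1.0, -0.008, -0.001], [-0.0, 0.004, -1.0]]
force: [0.6, 1.4, 1.3]
finger_gap: 0.0848
```

```bash
python3 look.py tin3 "(.49,.0245,.10)" 40
```

```text
2.9 [0.4933 0.0231 0.1225] [[0.007, 1.0, 0.003], [1.0, -0.007, -0.0], [-0.0, 0.003, -1.0]] [-0.4  -0.74  0.  ] 0.08477968033092498 0.008
```

View pics/tin3.png

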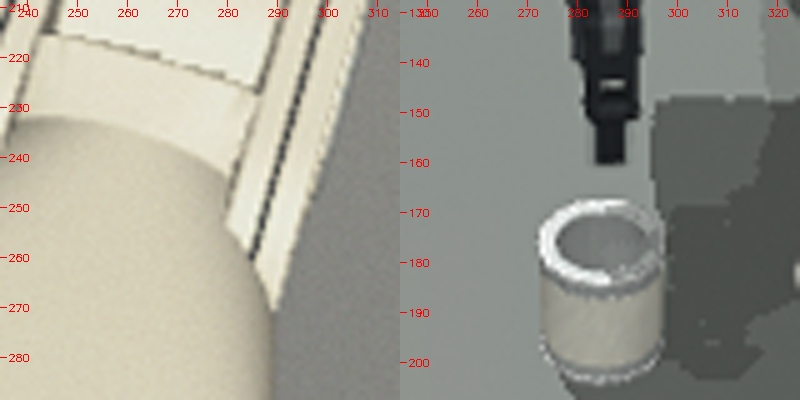

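Run:
```python
from h import *
for z in(.115,.1275,.14,.15,.16): print(z,proj('scene',[[.54,.0231,z],[.493,.0231,z]]))
print(proj('scene',[[.493,.0231,.075],[.493,.0251,.075]]))
```

```text
0.115 [[285.60869853 175.69013222]
 [284.10817395 164.20228592]]
0.1275 [[285.6136152  172.01080821]
 [284.10337724 160.54544375]]
0.14 [[285.61853819 168.28400557]
 [284.09848347 156.8430968 ]]
0.15 [[285.62248026 165.26786492]
 [284.09449698 153.84798775]]
0.16 [[285.62642485 162.22045131]
 [284.09044558 150.82294874]]
[[284.12289798 175.60634084]
 [284.85719493 175.56587244]]
```

Emit:
arm_command(steps=[[8.5, 0, 0, 3, 0, 0, 0], [8.5, 0, 0, 5, 0, 0, 0], [8.5, 0, 0, 6.5, 0, 0, 0], [8.5, 0, 0, 6.5, 0, 0, 0], [8.5, 0, 0, 6.5, 0, 0, 0], [8.5, 0, 0, 6.5, 0, 0, 0]])

```text
clock: 3.4
position: [0.4931, 0.0235, 0.0569]
eef_rot: [[0.007, 1.0, 0.002], [1.0, -0.007, -0.0], [-0.0, 0.002, -1.0]]
force: [0.8, 0.2, -0.3]
finger_gap: 0.0849
```

```bash
python3 look.py tin4 "(.49,.0245,.07)" 40
```

```text
3.5 [0.4931 0.0235 0.0569] [[0.007, 1.0, 0.002], [1.0, -0.007, -0.0], [-0.0, 0.002, -1.0]] [-0.32  1.2  -0.49] 0.08514698207836655 0.008
```

View pics/tin4.png

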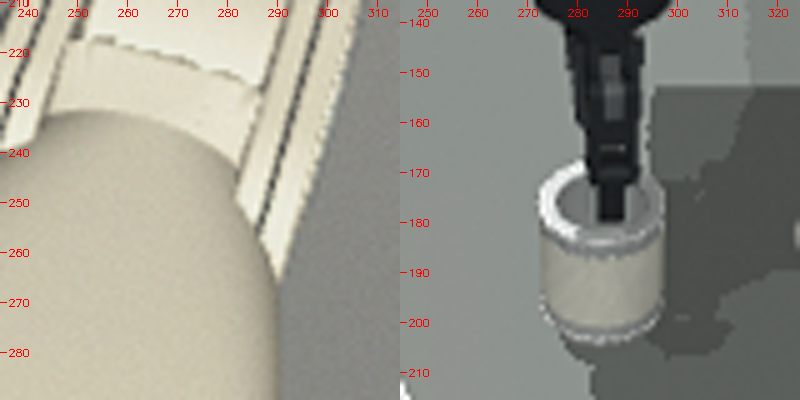

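Emit:
arm_command(steps=[[8.5, 0, 0, 1, 0, 0, 0], [8.5, 0, 0, 2, 0, 0, 0], [8.5, 0, 0, 2, 0, 0, 0], [8.5, 0, 0, 2, 0, 0, 0]])

```text
clock: 3.83
position: [0.4923, 0.0236, 0.036]
eef_rot: [[0.007, 1.0, 0.0], [1.0, -0.007, -0.0], [-0.0, 0.0, -1.0]]
force: [1.1, 0.2, -0.4]
finger_gap: 0.0847
```

```bash
python3 look.py tin5 "(.49,.0245,.07)" 30
```

```text
3.9333 [0.4927 0.0236 0.0364] [[0.007, 1.0, 0.001], [1.0, -0.007, -0.0], [-0.0, 0.001, -1.0]] [0.04 0.19 0.35] 0.08498901942536861 0.008
```

View pics/tin5.png

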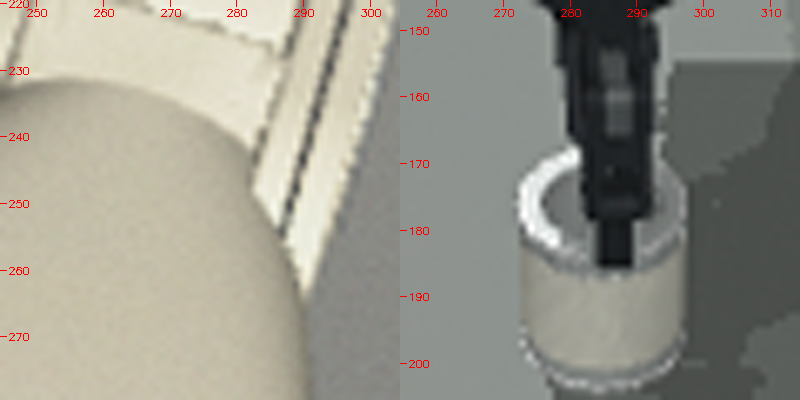

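Emit:
arm_command(steps=[[8.5, 0, 0, 0.8, 0, 0, 0], [8.5, 0, 0, 1.6, 0, 0, 0], [8.5, 0, 0, 1.6, 0, 0, 0], [8.5, 0, 0, 1.6, 0, 0, 0]])

```text
clock: 4.27
position: [0.4916, 0.0237, 0.0188]
eef_rot: [[0.007, 1.0, -0.001], [1.0, -0.007, 0.0], [0.0, -0.001, -1.0]]
force: [0.1, -0.7, -0.1]
finger_gap: 0.0849
```

```bash
python3 look.py tin6 "(.49,.0245,.07)" 30
```

```text
4.3667 [0.4921 0.0236 0.0194] [[0.007, 1.0, -0.0], [1.0, -0.007, 0.0], [0.0, -0.0, -1.0]] [-0.44 -0.31 -0.64] 0.08437865672616404 0.008
```

View pics/tin6.png

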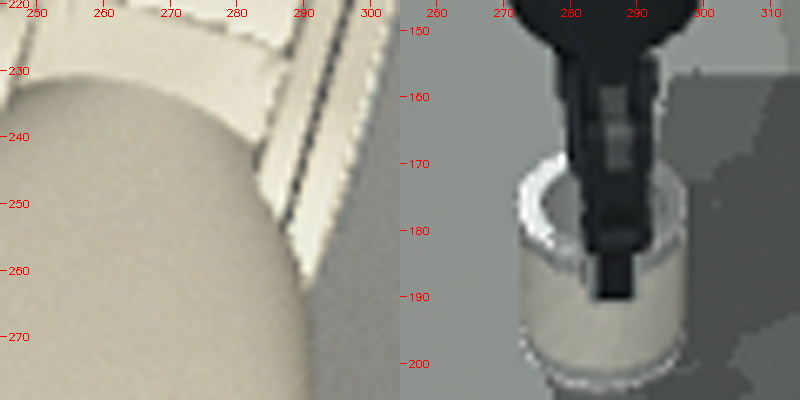

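Emit:
arm_command(steps=[[8.5, 0, 0, 0.6, 0, 0, 0], [6.5, 0, 0, 0.6, 0, 0, 0], [6, 0, 0, 0.6, 0, 0, 0], [6, 0, 0, 0.6, 0, 0, 0], [6, 0, 0, 0.6, 0, 0, 0], [6, 0, 0, 0.6, 0, 0, 0], [6, 0, 0, 0.6, 0, 0, 0], [6, 0, 0, 0.6, 0, 0, 0]], squeeze=35)

```text
clock: 5.03
position: [0.4921, 0.0236, 0.0135]
eef_rot: [[0.007, 1.0, -0.0], [1.0, -0.007, -0.0], [-0.0, -0.0, -1.0]]
force: [0.2, -0.1, -1.3]
finger_gap: 0.0659
```

```bash
python3 look.py tin7 "(.49,.0245,.07)" 30
```

```text
5.1333 [0.4921 0.0236 0.0135] [[0.007, 1.0, -0.0], [1.0, -0.007, -0.0], [-0.0, -0.0, -1.0]] [-0.65  0.51 -1.23] 0.06555990898869048 0.008
```

View pics/tin7.png

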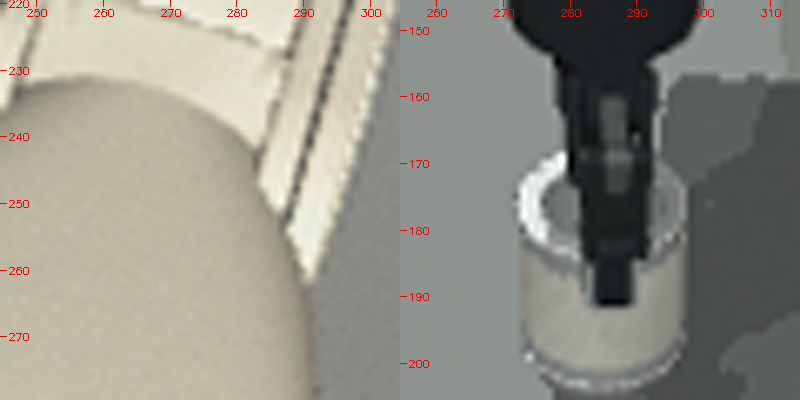

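Emit:
arm_command(steps=[[6, 0, 0, 0, 0, 0, 0], [6, 0, 0, -0.5, 0, 0, 0], [6, 0, 0, -1.5, 0, 0, 0], [6, 0, 0, -3, 0, 0, 0], [6, 0, 0, -4.5, 0, 0, 0], [6, 0, 0, -5, 0, 0, 0], [6, 0, 0, -5, 0, 0, 0], [6, 0, 0, -5, 0, 0, 0]])

```text
clock: 5.8
position: [0.4921, 0.0236, 0.0634]
eef_rot: [[0.007, 1.0, 0.0], [1.0, -0.007, -0.0], [-0.0, 0.0, -1.0]]
force: [-0.2, -0.9, -1.3]
finger_gap: 0.066
```

```bash
python3 look.py tin8 "(.49,.0245,.11)" 40
```

```text
5.9 [0.4916 0.0237 0.0627] [[0.007, 1.0, -0.001], [1.0, -0.007, 0.0], [0.0, -0.001, -1.0]] [-0.13 -0.36 -1.53] 0.06604709687467225 0.008
```

View pics/tin8.png

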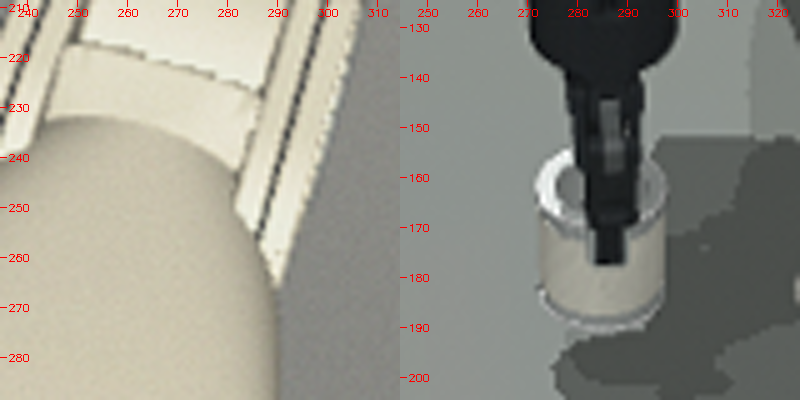

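Emit:
arm_command(steps=[[6, -3, 1, 0, 0, 0, 0], [6, -6.5, 2.2, 0, 0, 0, 0], [6, -10, 3.4, 0, 0, 0, 0], [6, -13.5, 4.6, 0, 0, 0, 0], [6, -16.5, 5.5, 0, 0, 0, 0], [6, -18.3, 6.1, 0, 0, 0, 0], [6, -18.3, 6.1, 0, 0, 0, 0], [6, -18.3, 6.1, 0, 0, 0, 0]])

```text
clock: 6.57
position: [0.5514, -0.1605, 0.0622]
eef_rot: [[0.009, 1.0, -0.002], [1.0, -0.009, 0.001], [0.001, -0.002, -1.0]]
force: [0.2, 1.3, -2.1]
finger_gap: 0.0654
```

Emit:
arm_command(steps=[[6, 0, 0, 0, 0, 0, 0], [6, 0, 0, 1.2, 0, 0, 0], [6, 0, 0, 2.4, 0, 0, 0], [6, 0, 0, 3.4, 0, 0, 0], [6, 0, 0, 3.8, 0, 0, 0], [6, 0, 0, 3.8, 0, 0, 0], [6, 0, 0, 3.8, 0, 0, 0], [6, 0, 0, 3.8, 0, 0, 0]])

```text
clock: 7.23
position: [0.5522, -0.1597, 0.0261]
eef_rot: [[0.006, 1.0, 0.001], [1.0, -0.006, -0.0], [-0.0, 0.001, -1.0]]
force: [-0.4, 0.6, -0.3]
finger_gap: 0.0656
```

```bash
python3 look.py tin9 "(.55,-.158,.05)" 50
```

```text
7.3333 [ 0.5523 -0.1598  0.0261] [[0.007, 1.0, 0.001], [1.0, -0.007, -0.0], [-0.0, 0.001, -1.0]] [-0.44  0.64 -1.73] 0.06571344205352 0.008
```

View pics/tin9.png

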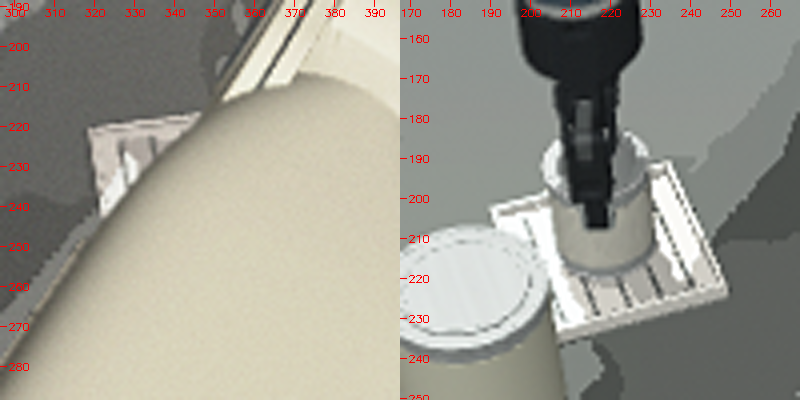

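Emit:
arm_command(steps=[[6, 0, 0, 0.3, 0, 0, 0], [6, 0, 0, 0.6, 0, 0, 0], [6, 0, 0, 0.8, 0, 0, 0], [6, 0, 0, 0.85, 0, 0, 0], [6, 0, 0, 0.85, 0, 0, 0]])

```text
clock: 7.75
position: [0.5519, -0.1599, 0.0173]
eef_rot: [[0.007, 1.0, 0.0], [1.0, -0.007, -0.0], [-0.0, 0.0, -1.0]]
force: [-2.7, 0.4, 5.0]
finger_gap: 0.0654
```

Emit:
arm_command(steps=[[6, 0, 0, 0.05, 0, 0, 0], [6, 0, 0, 0.1, 0, 0, 0], [6, 0, 0, 0.1, 0, 0, 0], [6, 0, 0, 0.1, 0, 0, 0]])

```text
clock: 8.08
position: [0.5519, -0.1598, 0.0173]
eef_rot: [[0.007, 1.0, 0.001], [1.0, -0.007, -0.001], [-0.001, 0.001, -1.0]]
force: [-4.0, 1.0, 14.1]
finger_gap: 0.0652
```

Contact at the expected height. Release and rise, moving back toward the fine side so the cameras can see.

Emit:
arm_command(steps=[[6.6, 0, 0, -0.1, 0, 0, 0], [7, 0, 0, -0.1, 0, 0, 0], [8, 0, 0, -0.1, 0, 0, 0], [8.5, 0, 0, -0.1, 0, 0, 0], [8.5, 0, 0, -0.1, 0, 0, 0], [8.5, 0, 0, -2, 0, 0, 0], [8.5, 0, 0, -5, 0, 0, 0], [8.5, 0, 0, -9, 0, 0, 0]])

```text
clock: 8.75
position: [0.5503, -0.1591, 0.1045]
eef_rot: [[0.007, 1.0, -0.005], [1.0, -0.007, 0.002], [0.002, -0.005, -1.0]]
force: [1.2, -0.8, 0.1]
finger_gap: 0.085
```

Emit:
arm_command(steps=[[8.5, 3, -1, -2, 0, 0, 0], [8.5, 51, -8, -8, 0, 0, 0], [8.5, 51, -8, -8, 0, 0, 0], [8.5, 51, -8, -8, 0, 0, 0], [8.5, 51, -8, -8, 0, 0, 0], [8.5, 51, -8, -8, 0, 0, 0], [8.5, 51, -8, -8, 0, 0, 0], [8.5, 51, -8, -8, 0, 0, 0]])

```text
clock: 9.42
position: [0.5016, 0.1588, 0.1621]
eef_rot: [[0.007, 1.0, 0.0], [1.0, -0.007, 0.0], [0.0, 0.0, -1.0]]
force: [1.3, -0.2, -0.6]
finger_gap: 0.0847
```

Emit:
arm_command(steps=[[8.5, 24, -3.7, -1, 0, 0, 0], [8.5, 24, -3.7, -1, 0, 0, 0], [8.5, 24, -3.7, -1, 0, 0, 0], [8.5, 24, -3.7, -1, 0, 0, 0], [8.5, 24, -3.7, -1, 0, 0, 0], [8.5, 24, -3.7, -1, 0, 0, 0], [8.5, 24, -3.7, -1, 0, 0, 0], [8.5, 24, -3.7, -1, 0, 0, 0]])

```text
clock: 10.08
position: [0.4661, 0.3989, 0.171]
eef_rot: [[0.003, 1.0, -0.001], [1.0, -0.003, -0.001], [-0.001, -0.001, -1.0]]
force: [0.3, 0.6, 0.0]
finger_gap: 0.0849
```

```bash
python3 look.py tin10 "(.55,-.158,.05)" 40
```

```text
10.1833 [0.4668 0.3968 0.1714] [[0.006, 1.0, -0.001], [1.0, -0.006, -0.001], [-0.001, -0.001, -1.0]] [-0.34  0.11 -0.03] 0.08479775378084033 0.008
```

View pics/tin10.png

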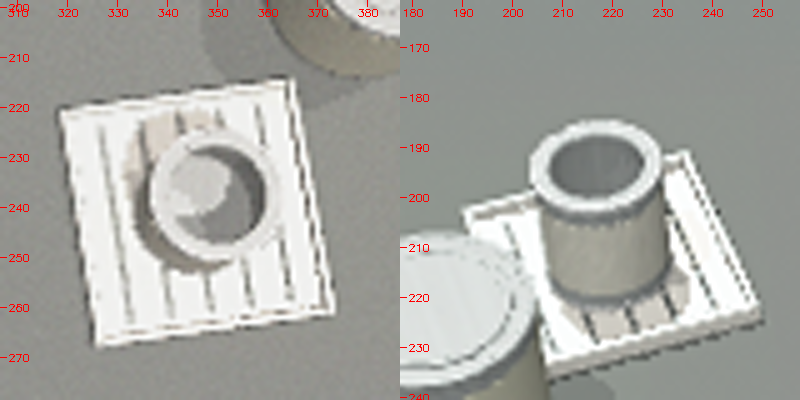

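View pics/tin10_s.png

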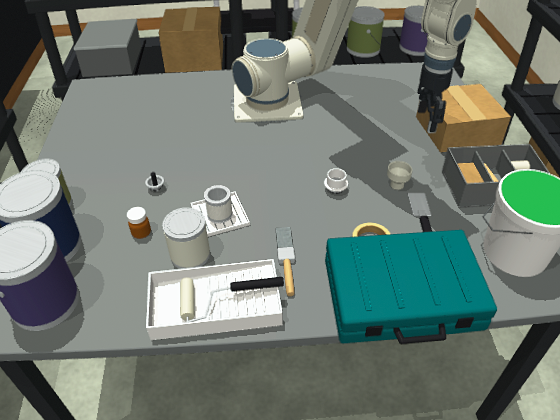

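Run:
```python
from h import *
print(atz('top',[(349.4,237.3)],.079),atz('scene',[(216.9,193.8)],.079),tri((349.4,237.3),(216.9,193.8)))
c=atz('top',[(318,220.6),(365,214.2),(373.6,261.2),(325.8,267.8)],.012);print(c.round(4),c.mean(0))
```

```text
[[ 0.55088212 -0.15846506  0.079     ]] [[ 0.55502302 -0.15790254  0.079     ]] (array([ 0.55140064, -0.1585931 ,  0.07575192]), np.float64(0.0006974284125972929))
[[ 0.5942 -0.0776  0.012 ]
 [ 0.6316 -0.2034  0.012 ]
 [ 0.5069 -0.2411  0.012 ]
 [ 0.4702 -0.1157  0.012 ]] [ 0.55072766 -0.15942738  0.012     ]
```

Emit:
arm_command(steps=[[8.5, -3, 0.5, 3, 0, 0, 0], [8.5, -4.9, 0.5, 6, 0, 0, 0], [8.5, -4.9, 0.5, 9, 0, 0, 0], [8.5, -4.9, 0.5, 11, 0, 0, 0], [8.5, -4.9, 0.5, 11, 0, 0, 0], [8.5, -4.9, 0.5, 11, 0, 0, 0], [8.5, -4.9, 0.5, 11, 0, 0, 0]])

```text
clock: 10.77
position: [0.4726, 0.3479, 0.0634]
eef_rot: [[0.008, 1.0, 0.002], [1.0, -0.008, 0.001], [0.001, 0.002, -1.0]]
force: [0.9, -0.0, 0.3]
finger_gap: 0.085
```

```bash
python3 look.py fun1 "(.47,.348,.07)" 30
```

```text
10.8667 [0.4726 0.3485 0.0636] [[0.007, 1.0, 0.003], [1.0, -0.007, 0.001], [0.001, 0.003, -1.0]] [-0.46  0.51  0.22] 0.08532670389012835 0.008
```

View pics/fun1.png

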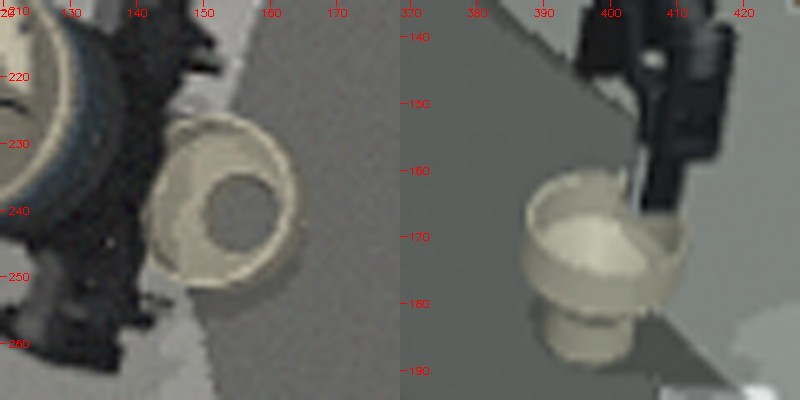

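Run:
```python
from h import *
o=robot.get_obs();p=o['position'];R=o['eef_rot']
for d in (-.045,0.008): 
  for s in(-1,1):
    q=[p+R@np.array([0,s*.045,d])];print(d,s,proj('scene',q),proj('top',q))
print(proj('scene',[(.472,.348,.064)]),proj('top',[(.472,.348,.064)]))
a=cv2.imread('pics/fun1_t.png');b=cv2.imread('pics/fun1_s.png')
cv2.imwrite('pics/z4.png',np.hstack([cv2.resize(a[170:290,70:190],(400,400),interpolation=cv2.INTER_CUBIC),cv2.resize(b[90:210,340:460],(400,400),interpolation=cv2.INTER_CUBIC)]))
```

```text
-0.045 -1 [[397.34772096 145.32591877]] [[141.46278265 253.2825125 ]]
-0.045 1 [[405.26109678 165.60134944]] [[149.39801846 217.99413861]]
0.008 -1 [[394.67922351 159.99554029]] [[148.34126727 255.162611  ]]
0.008 1 [[402.23572655 180.44844427]] [[155.78347   221.5576351]]
[[398.59674767 167.57385129]] [[151.19976385 238.07977113]]
```

View pics/z4.png

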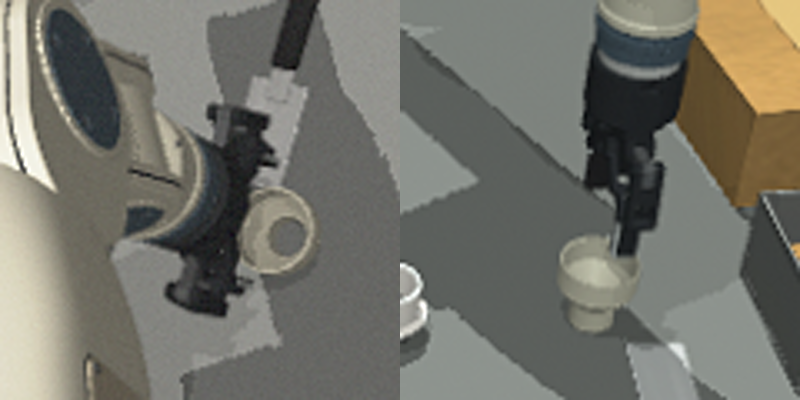

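Emit:
arm_command(steps=[[8.5, 0, 0, 1.5, 0, 0, 0], [8.5, 0, 0, 3, 0, 0, 0], [8.5, 0, 0, 4.5, 0, 0, 0], [8.5, 0, 0, 5.2, 0, 0, 0], [8.5, 0, 0, 5.2, 0, 0, 0], [8.5, 0, 0, 5.2, 0, 0, 0]])

```text
clock: 11.37
position: [0.4719, 0.3485, 0.0106]
eef_rot: [[0.007, 1.0, 0.001], [1.0, -0.007, 0.0], [0.0, 0.001, -1.0]]
force: [-0.4, 0.4, -0.1]
finger_gap: 0.0848
```

```bash
python3 look.py fun2 "(.47,.348,.07)" 30
```

```text
11.4667 [0.4722 0.3486 0.011 ] [[0.007, 1.0, 0.002], [1.0, -0.007, 0.001], [0.001, 0.002, -1.0]] [ 0.95 -0.47  0.03] 0.08498892082607179 0.008
```

View pics/fun2.png

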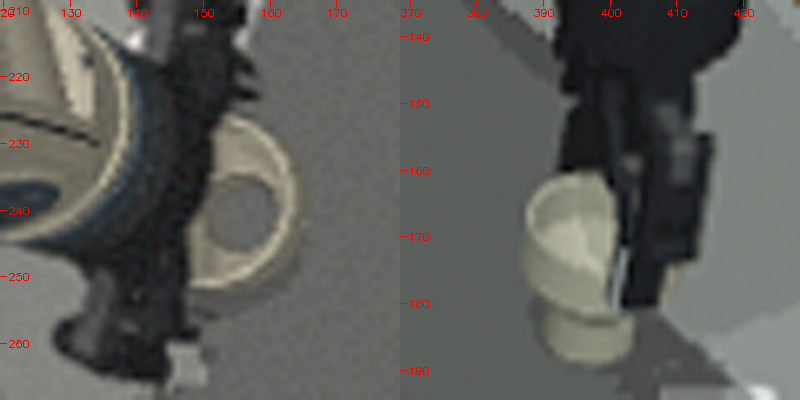

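Emit:
arm_command(steps=[[6.8, 0, 0, 0.1, 0, 0, 0], [6, 0, 0, 0.1, 0, 0, 0], [6, 0, 0, 0.1, 0, 0, 0], [6, 0, 0, 0.1, 0, 0, 0], [6, 0, 0, 0.1, 0, 0, 0], [6, 0, 0, 0.1, 0, 0, 0], [6, 0, 0, 0.1, 0, 0, 0]])

```text
clock: 12.05
position: [0.4721, 0.3485, 0.0099]
eef_rot: [[0.007, 1.0, 0.002], [1.0, -0.007, 0.001], [0.001, 0.002, -1.0]]
force: [-0.2, -0.8, 4.9]
finger_gap: 0.0662
```

Emit:
arm_command(steps=[[6, 0, 0, 0, 0, 0, 0], [6, 0, 0, -0.5, 0, 0, 0], [6, 0, 0, -1.5, 0, 0, 0], [6, 0, 0, -3, 0, 0, 0], [6, 0, 0, -5, 0, 0, 0], [6, 0, 0, -5, 0, 0, 0], [6, 0, 0, -5, 0, 0, 0]])

```text
clock: 12.63
position: [0.4723, 0.3486, 0.0604]
eef_rot: [[0.007, 1.0, 0.002], [1.0, -0.007, 0.001], [0.001, 0.002, -1.0]]
force: [-0.4, 0.6, -1.2]
finger_gap: 0.0661
```

```bash
python3 look.py fun3 "(.47,.348,.11)" 30
```

```text
12.7333 [0.4713 0.3481 0.0586] [[0.007, 1.0, -0.0], [1.0, -0.007, -0.0], [-0.0, -0.0, -1.0]] [-0.53  0.9  -0.27] 0.06609829337814026 0.008
```

View pics/fun3.png

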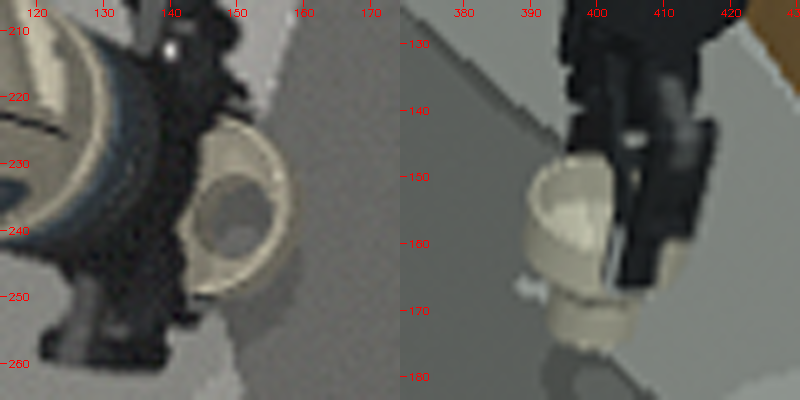

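Emit:
arm_command(steps=[[6, 0, 0, -3, 0, 0, 0], [6, 0, 0, -6, 0, 0, 0], [6, -3, 0.5, -7, 0, 0, 0], [6, -7, 1.2, -7, 0, 0, 0], [6, -11, 1.9, -7, 0, 0, 0], [6, -15, 2.6, -7, 0, 0, 0], [6, -19, 3.2, -7, 0, 0, 0], [6, -23, 3.8, -7, 0, 0, 0]])

```text
clock: 13.4
position: [0.5074, 0.1162, 0.128]
eef_rot: [[0.006, 1.0, -0.001], [1.0, -0.006, -0.0], [-0.0, -0.001, -1.0]]
force: [1.7, 0.6, -0.7]
finger_gap: 0.0662
```

Emit:
arm_command(steps=[[6, -4, 0.6, 0, 0, 0, 0], [6, -8, 1.3, 0, 0, 0, 0], [6, -12, 1.9, 0, 0, 0, 0], [6, -16, 2.6, 0, 0, 0, 0], [6, -20, 3.3, 0, 0, 0, 0], [6, -24, 4.0, 0, 0, 0, 0], [6, -27, 4.4, 0, 0, 0, 0], [6, -27.7, 4.5, 0, 0, 0, 0]])

```text
clock: 14.07
position: [0.5511, -0.1638, 0.1274]
eef_rot: [[0.011, 1.0, -0.001], [1.0, -0.011, -0.0], [-0.0, -0.001, -1.0]]
force: [-0.4, 0.4, -0.5]
finger_gap: 0.0666
```

Emit:
arm_command(steps=[[6, 0, 0, 0, 0, 0, 0], [6, 0, 0, 0, 0, 0, 0], [6, 0, 0, 0, 0, 0, 0]])

```text
clock: 14.32
position: [0.5507, -0.158, 0.1284]
eef_rot: [[0.006, 1.0, -0.001], [1.0, -0.006, 0.001], [0.001, -0.001, -1.0]]
force: [-0.6, 0.1, -0.8]
finger_gap: 0.0662
```

```bash
python3 look.py fun4 "(.55,-.16,.12)" 40
```

```text
14.4167 [ 0.551  -0.1578  0.1288] [[0.005, 1.0, -0.0], [1.0, -0.005, 0.0], [0.0, -0.0, -1.0]] [ 0.15 -0.07 -0.28] 0.06644339061466928 0.008
```

View pics/fun4.png

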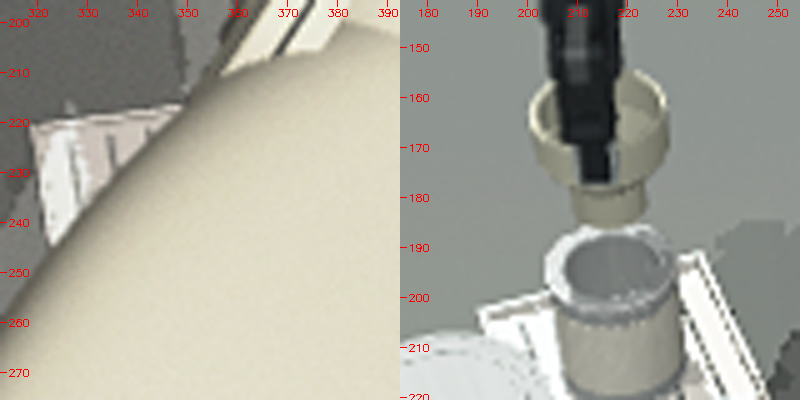

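Run:
```python
from h import *
ang=np.linspace(0,6.283,100)
def ring(x,y,z,r):
    q=proj('scene',np.c_[x+r*np.cos(ang),y+r*np.sin(ang),0*ang+z]);return q[:,0].min().round(1),q[:,0].max().round(1),q[:,1].min().round(1),q[:,1].max().round(1)
print('tin',ring(.552,-.1593,.079,.034)); print('funrim',ring(.551,-.1578,.182,.034),'spout',ring(.551,-.1578,.118,.019))
```

```text
tin (np.float64(203.4), np.float64(229.4), np.float64(184.4), np.float64(202.0))
funrim (np.float64(199.4), np.float64(226.9), np.float64(153.6), np.float64(171.0)) spout (np.float64(208.2), np.float64(223.0), np.float64(176.7), np.float64(186.5))
```

Emit:
arm_command(steps=[[6, -0.12, 0.1, 1, 0, 0, 0], [6, -0.12, 0.1, 2.5, 0, 0, 0], [6, -0.12, 0.1, 4, 0, 0, 0], [6, -0.12, 0.1, 5, 0, 0, 0], [6, -0.12, 0.1, 6, 0, 0, 0], [6, -0.12, 0.1, 6, 0, 0, 0], [6, -0.12, 0.1, 6, 0, 0, 0]])

```text
clock: 15.0
position: [0.5519, -0.1603, 0.0684]
eef_rot: [[0.006, 1.0, -0.001], [1.0, -0.006, 0.0], [0.0, -0.001, -1.0]]
force: [0.5, 0.1, -0.2]
finger_gap: 0.0663
```

```bash
python3 look.py fun5 "(.55,-.16,.08)" 40
```

```text
15.1 [ 0.5525 -0.1606  0.0694] [[0.007, 1.0, 0.001], [1.0, -0.007, -0.0], [-0.0, 0.001, -1.0]] [-0.14  0.47 -0.42] 0.06604872334315014 0.008
```

View pics/fun5.png

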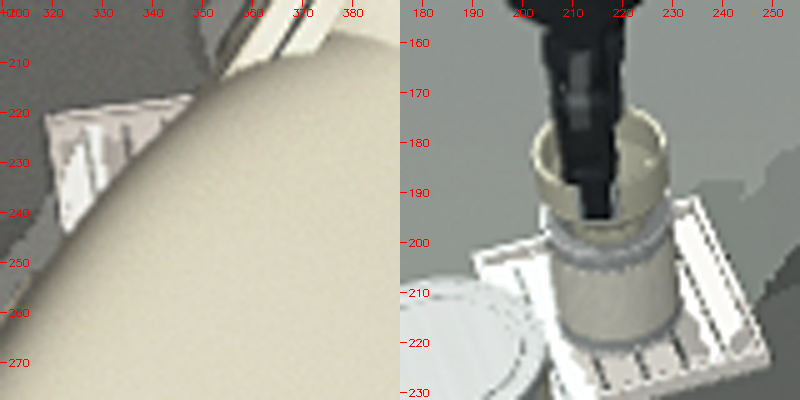

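Emit:
arm_command(steps=[[6, 0.15, 0, 0, 0, 0, 0], [6, 0.15, 0, 0.3, 0, 0, 0], [6, 0.15, 0, 0.6, 0, 0, 0], [6, 0.15, 0, 0.8, 0, 0, 0], [6, 0.15, 0, 0.9, 0, 0, 0], [6, 0.15, 0, 0.9, 0, 0, 0], [6, 0.15, 0, 0.9, 0, 0, 0]])

```text
clock: 15.68
position: [0.5522, -0.1592, 0.0599]
eef_rot: [[0.007, 1.0, 0.0], [1.0, -0.007, -0.0], [-0.0, 0.0, -1.0]]
force: [-0.1, -1.2, 1.8]
finger_gap: 0.0662
```

Emit:
arm_command(steps=[[6, 0, 0, 0.05, 0, 0, 0], [6, 0, 0, 0.1, 0, 0, 0], [6, 0, 0, 0.1, 0, 0, 0], [6, 0, 0, 0.1, 0, 0, 0]])

```text
clock: 16.02
position: [0.5525, -0.1595, 0.0595]
eef_rot: [[0.007, 1.0, 0.001], [1.0, -0.007, -0.001], [-0.001, 0.001, -1.0]]
force: [-1.3, -1.3, 7.5]
finger_gap: 0.0666
```

Emit:
arm_command(steps=[[6.8, 0, 0, -0.1, 0, 0, 0], [7.2, 0, 0, -0.1, 0, 0, 0], [8, 0, 0, -0.1, 0, 0, 0], [8.5, 0, 0, -0.1, 0, 0, 0], [8.5, 0, 0, -0.1, 0, 0, 0], [8.5, 0, 0, -2, 0, 0, 0], [8.5, 0, 0, -5, 0, 0, 0], [8.5, 0, 0, -8, 0, 0, 0]])

```text
clock: 16.68
position: [0.5514, -0.1587, 0.1389]
eef_rot: [[0.007, 1.0, -0.002], [1.0, -0.007, 0.001], [0.001, -0.002, -1.0]]
force: [1.2, -0.5, -0.1]
finger_gap: 0.0848
```

Emit:
arm_command(steps=[[8.5, 4, -1, -1, 0, 0, 0], [8.5, 40, -9, -1, 0, 0, 0], [8.5, 40, -9, -1, 0, 0, 0], [8.5, 40, -9, -1, 0, 0, 0], [8.5, 40, -9, -1, 0, 0, 0], [8.5, 40, -9, -1, 0, 0, 0], [8.5, 40, -9, -1, 0, 0, 0], [8.5, 40, -9, -1, 0, 0, 0]])

```text
clock: 17.35
position: [0.4804, 0.1673, 0.1489]
eef_rot: [[0.007, 1.0, 0.0], [1.0, -0.007, 0.0], [0.0, 0.0, -1.0]]
force: [0.6, 2.0, 0.5]
finger_gap: 0.085
```

```bash
python3 look.py fun6 "(.55,-.16,.08)" 40
```

```text
17.45 [0.4793 0.1704 0.1489] [[0.0, 1.0, -0.0], [1.0, -0.0, 0.001], [0.001, -0.0, -1.0]] [ 0.07  0.07 -0.17] 0.08486713045759765 0.008
```

View pics/fun6.png

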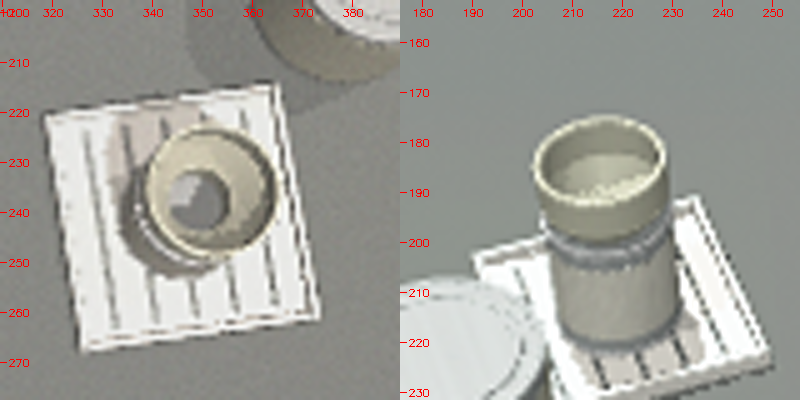

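Run:
```python
from h import *
a=cv2.imread('pics/fun6_t.png');b=cv2.imread('pics/fun6_s.png')
print(robot.get_obs()['position'])
cv2.imwrite('pics/z5.png',np.hstack([cv2.resize(a[150:290,150:290],(400,400)),cv2.resize(b[90:230,270:410],(400,400))]))
```

```text
[0.47933448 0.17043615 0.14886247]
```

View pics/z5.png

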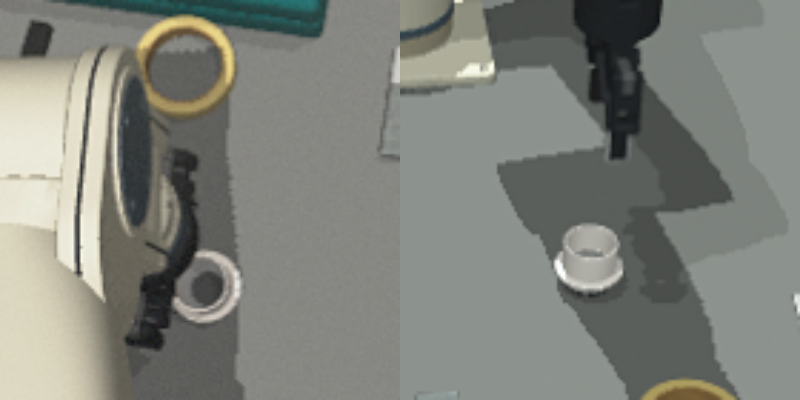

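Emit:
arm_command(steps=[[8.5, -0.3, -0.4, 3, 0, 0, 0], [8.5, -0.3, -0.4, 6, 0, 0, 0], [8.5, -0.3, -0.4, 9, 0, 0, 0], [8.5, -0.3, -0.4, 11, 0, 0, 0], [8.5, -0.3, -0.4, 11, 0, 0, 0], [8.5, -0.3, -0.4, 11, 0, 0, 0], [8.5, -0.3, -0.4, 11, 0, 0, 0]])

```text
clock: 18.03
position: [0.4781, 0.1624, 0.0399]
eef_rot: [[0.007, 1.0, 0.001], [1.0, -0.007, 0.0], [0.0, 0.001, -1.0]]
force: [0.5, 0.1, 0.6]
finger_gap: 0.0846
```

```bash
python3 look.py fin1 "(.475,.167,.06)" 25
python3 - <<'E'
from h import *
print(tri((351.9,235.5),(215.8,184.0)))
p=robot.get_obs()['position']
for z in (.035,.065,.075,.085): print(z,proj('scene',[[p[0]+.05,p[1],z]]))
print(proj('scene',[[.4753,.167,.056]]),proj('scene',[[.4753,.167,.024]]))
E
```

```text
18.1333 [0.4783 0.1625 0.0403] [[0.007, 1.0, 0.003], [1.0, -0.007, 0.0], [0.0, 0.003, -1.0]] [0.24 0.44 0.35] 0.08539542593524653 0.008
(array([ 0.55136521, -0.1587046 ,  0.11007265]), np.float64(0.0015301842441327377))
0.035 [[335.96355381 192.33439331]]
0.065 [[336.72877095 184.14052762]]
0.075 [[336.98809746 181.35484686]]
0.085 [[337.24958303 178.54139996]]
[[335.10990545 173.84945558]] [[334.3488684  182.46502763]]
```

View pics/fin1.png

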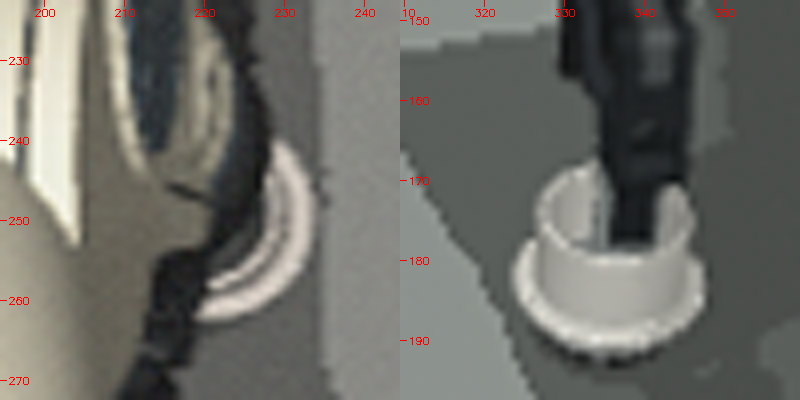

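Emit:
arm_command(steps=[[8.5, 0.4, -0.25, 0, 0, 0, 0], [8.5, 0.4, -0.25, 1, 0, 0, 0], [8.5, 0.4, -0.25, 2.5, 0, 0, 0], [8.5, 0.4, -0.25, 3.6, 0, 0, 0], [8.5, 0.4, -0.25, 4, 0, 0, 0], [8.5, 0.4, -0.25, 4, 0, 0, 0], [8.5, 0.4, -0.25, 4, 0, 0, 0]])

```text
clock: 18.72
position: [0.475, 0.1667, -0.0006]
eef_rot: [[0.007, 1.0, 0.001], [1.0, -0.007, 0.0], [0.0, 0.001, -1.0]]
force: [0.1, 1.2, 1.1]
finger_gap: 0.085
```

```bash
python3 look.py fin2 "(.475,.167,.06)" 25
```

```text
18.8167 [ 4.753e-01  1.667e-01 -4.000e-04] [[0.007, 1.0, 0.001], [1.0, -0.007, 0.0], [0.0, 0.001, -1.0]] [-0.19  0.47  0.41] 0.08500762050691275 0.008
```

View pics/fin2.png

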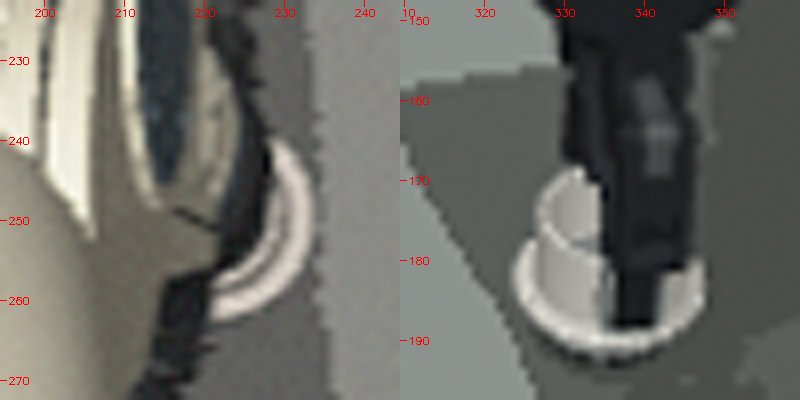

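Emit:
arm_command(steps=[[8.5, 0, 0, 0.5, 0, 0, 0], [8.5, 0, 0, 0.9, 0, 0, 0], [8.5, 0, 0, 0.9, 0, 0, 0], [5.5, 0, 0, 0.9, 0, 0, 0], [4.8, 0, 0, 0.9, 0, 0, 0], [4.8, 0, 0, 0.9, 0, 0, 0], [4.8, 0, 0, 0.9, 0, 0, 0], [4.8, 0, 0, 0.9, 0, 0, 0]], squeeze=30)

```text
clock: 19.48
position: [0.4757, 0.1667, -0.0085]
eef_rot: [[0.007, 1.0, 0.003], [1.0, -0.007, 0.001], [0.001, 0.003, -1.0]]
force: [-4.3, -0.8, 17.6]
finger_gap: 0.0536
```

Emit:
arm_command(steps=[[4.8, 0, 0, 0, 0, 0, 0], [4.8, 0, 0, 0, 0, 0, 0], [4.8, 0, 0, 0, 0, 0, 0], [4.8, 0, 0, 0, 0, 0, 0]])

```text
clock: 19.82
position: [0.4757, 0.1667, -0.0085]
eef_rot: [[0.007, 1.0, 0.003], [1.0, -0.007, 0.001], [0.001, 0.003, -1.0]]
force: [-2.5, -0.7, 18.2]
finger_gap: 0.0535
```

```bash
python3 look.py fin3 "(.475,.167,.06)" 25
```

```text
19.9167 [ 0.4757  0.1667 -0.0085] [[0.007, 1.0, 0.003], [1.0, -0.007, 0.001], [0.001, 0.003, -1.0]] [-3.35  0.18 17.18] 0.05369863300499514 0.008
```

View pics/fin3.png

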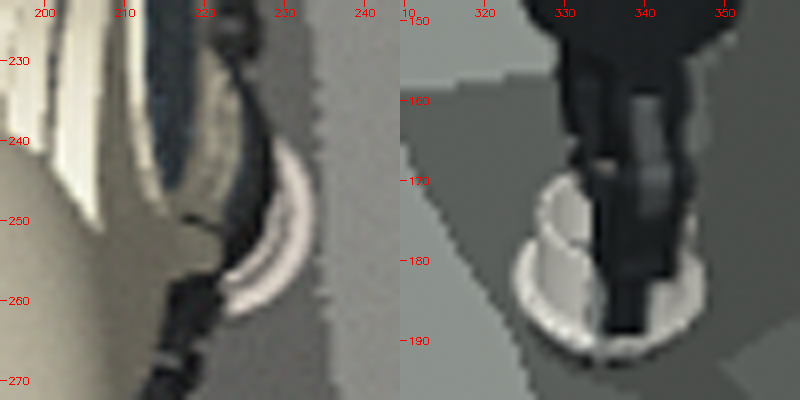

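Emit:
arm_command(steps=[[6.0, 0, 0, 0, 0, 0, 0], [6.5, 0, 0, -0.2, 0, 0, 0], [6.5, 0, 0, -0.55, 0, 0, 0], [6.5, 0, 0, -0.55, 0, 0, 0], [4.8, 0, 0, -0.55, 0, 0, 0], [4.8, 0, 0, -0.55, 0, 0, 0], [4.8, 0, 0, -0.55, 0, 0, 0], [4.8, 0, 0, -0.55, 0, 0, 0]])

```text
clock: 20.58
position: [0.4749, 0.1665, -0.0044]
eef_rot: [[0.007, 1.0, 0.0], [1.0, -0.007, 0.0], [0.0, 0.0, -1.0]]
force: [-1.3, -0.5, 6.9]
finger_gap: 0.0534
```

Emit:
arm_command(steps=[[4.8, 0, 0, 0, 0, 0, 0], [4.8, 0, 0, 0, 0, 0, 0]])

```text
clock: 20.75
position: [0.4749, 0.1665, -0.0044]
eef_rot: [[0.007, 1.0, 0.001], [1.0, -0.007, 0.0], [0.0, 0.001, -1.0]]
force: [-0.7, -0.3, 6.6]
finger_gap: 0.0536
```

```bash
python3 look.py fin4 "(.475,.167,.06)" 25
```

```text
20.85 [ 0.4749  0.1665 -0.0044] [[0.007, 1.0, 0.0], [1.0, -0.007, 0.0], [0.0, 0.0, -1.0]] [-0.96 -0.45  6.34] 0.05342631186208488 0.008
```

View pics/fin4.png

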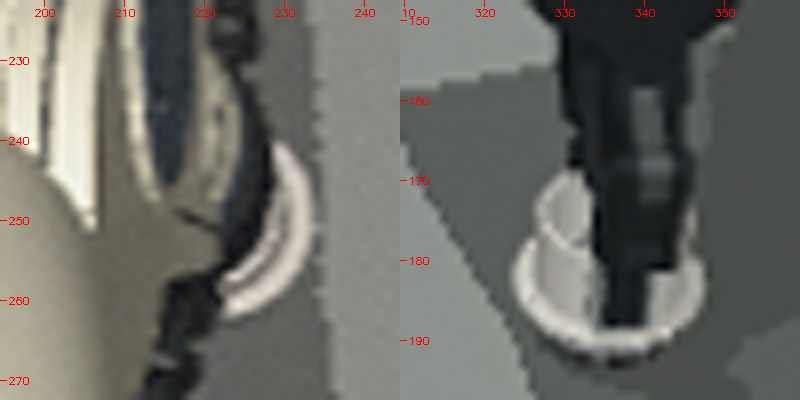

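Emit:
arm_command(steps=[[4.8, 0, 0, -0.5, 0, 0, 0], [4.8, 0, 0, -1.5, 0, 0, 0], [4.8, 0, 0, -3, 0, 0, 0], [4.8, 0, 0, -5.5, 0, 0, 0], [4.8, 0, 0, -8.5, 0, 0, 0], [4.8, 0, 0, -11, 0, 0, 0], [4.8, 0, 0, -12, 0, 0, 0], [4.8, 0, 0, -12, 0, 0, 0]])

```text
clock: 21.52
position: [0.4759, 0.1667, 0.1173]
eef_rot: [[0.007, 1.0, 0.004], [1.0, -0.007, 0.001], [0.001, 0.004, -1.0]]
force: [0.2, 0.6, -1.0]
finger_gap: 0.0534
```

Emit:
arm_command(steps=[[4.8, 0, 0, -1, 0, 0, 0], [4.8, 0, 0, -2, 0, 0, 0], [4.8, 0, 0, -2, 0, 0, 0]])

```text
clock: 21.77
position: [0.4751, 0.1665, 0.1361]
eef_rot: [[0.007, 1.0, 0.001], [1.0, -0.007, 0.0], [0.0, 0.001, -1.0]]
force: [0.4, 0.0, -1.2]
finger_gap: 0.0532
```

```bash
python3 look.py fin5 "(.475,.167,.17)" 30
```

```text
21.8667 [0.4747 0.1664 0.1348] [[0.007, 1.0, -0.0], [1.0, -0.007, -0.0], [-0.0, -0.0, -1.0]] [-0.62  0.11 -0.72] 0.05325271268220535 0.008
```

View pics/fin5.png

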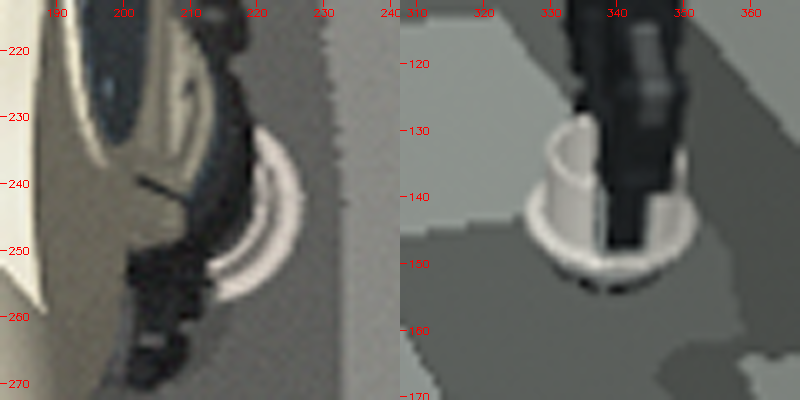

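Emit:
arm_command(steps=[[4.8, -4, 1, 0, 0, 0, 0], [4.8, -8, 2, 0, 0, 0, 0], [4.8, -12, 3, 0, 0, 0, 0], [4.8, -16, 4, 0, 0, 0, 0], [4.8, -20, 5, 0, 0, 0, 0], [4.8, -24, 6, 0, 0, 0, 0], [4.8, -28, 7, 0, 0, 0, 0], [4.8, -31, 7.6, 0, 0, 0, 0]])

```text
clock: 22.53
position: [0.5488, -0.1472, 0.1341]
eef_rot: [[0.008, 1.0, -0.001], [1.0, -0.008, 0.0], [0.0, -0.001, -1.0]]
force: [0.2, 0.2, -0.2]
finger_gap: 0.0537
```

Emit:
arm_command(steps=[[4.8, -1.55, 0.4, 0, 0, 0, 0], [4.8, -1.55, 0.4, 0, 0, 0, 0], [4.8, -1.55, 0.4, 0, 0, 0, 0], [4.8, -1.55, 0.4, 0, 0, 0, 0], [4.8, -1.55, 0.4, 0, 0, 0, 0]])

```text
clock: 22.95
position: [0.5522, -0.1581, 0.1352]
eef_rot: [[0.005, 1.0, -0.0], [1.0, -0.005, 0.0], [0.0, -0.0, -1.0]]
force: [0.5, 0.2, -1.1]
finger_gap: 0.0535
```

```bash
python3 look.py fin6 "(.55,-.16,.13)" 30;  python3 - <<'E'
from h import *
print(atz('top',[(351.9,235.5)],.1135),atz('scene',[(215.8,184.0)],.1135))
ang=np.linspace(0,6.283,100)
def ring(x,y,z,r):
    q=proj('scene',np.c_[x+r*np.cos(ang),y+r*np.sin(ang),0*ang+z]);return q[:,0].min().round(1),q[:,0].max().round(1),q[:,1].min().round(1),q[:,1].max().round(1)
p=robot.get_obs()['position']
print('rim',ring(.552,-.1593,.1135,.034)); print('flange',ring(p[0],p[1],p[2]+.0044+.024,.034))
E
```

```text
23.05 [ 0.5525 -0.1582  0.1355] [[0.005, 1.0, 0.0], [1.0, -0.005, 0.0], [0.0, 0.0, -1.0]] [ 0.06  0.53 -1.02] 0.053706580362571074 0.008
[[ 0.55079578 -0.15895183  0.1135    ]] [[ 0.55541928 -0.15756394  0.1135    ]]
rim (np.float64(201.9), np.float64(228.4), np.float64(174.5), np.float64(192.1))
flange (np.float64(200.1), np.float64(227.3), np.float64(159.6), np.float64(177.1))
```

View pics/fin6.png

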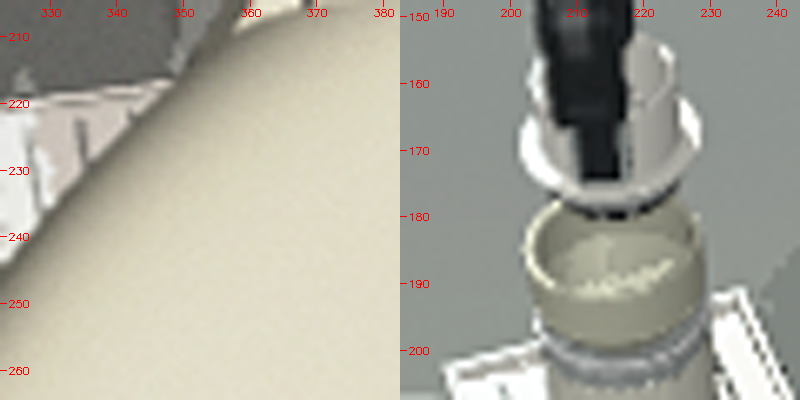

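Emit:
arm_command(steps=[[4.8, -0.23, 0, 0, 0, 0, 0], [4.8, -0.23, 0, 0.6, 0, 0, 0], [4.8, -0.23, 0, 1.2, 0, 0, 0], [4.8, -0.23, 0, 1.8, 0, 0, 0], [4.8, -0.23, 0, 2, 0, 0, 0], [4.8, -0.23, 0, 2, 0, 0, 0], [4.8, -0.23, 0, 2, 0, 0, 0]])

```text
clock: 23.63
position: [0.5524, -0.1618, 0.115]
eef_rot: [[0.007, 1.0, -0.0], [1.0, -0.007, 0.0], [0.0, -0.0, -1.0]]
force: [1.0, -0.6, -0.8]
finger_gap: 0.0535
```

```bash
python3 look.py fin7 "(.55,-.16,.13)" 25
```

```text
23.7333 [ 0.5526 -0.1619  0.1154] [[0.007, 1.0, 0.0], [1.0, -0.007, -0.0], [-0.0, 0.0, -1.0]] [ 0.68  0.16 -0.02] 0.05335065319377333 0.008
```

View pics/fin7.png

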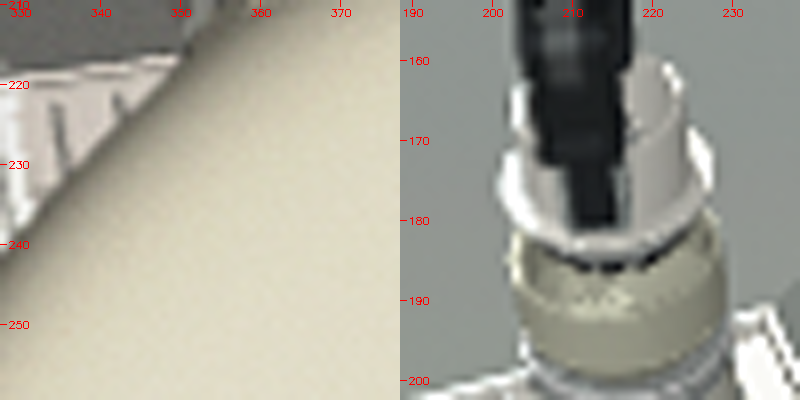

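Emit:
arm_command(steps=[[4.8, 0.1, 0, 0, 0, 0, 0], [4.8, 0.1, 0, 0.4, 0, 0, 0], [4.8, 0.1, 0, 0.9, 0, 0, 0], [4.8, 0.1, 0, 1.4, 0, 0, 0], [4.8, 0.1, 0, 1.9, 0, 0, 0], [4.8, 0.1, 0, 2.3, 0, 0, 0], [4.8, 0.1, 0, 2.4, 0, 0, 0], [4.8, 0.1, 0, 2.4, 0, 0, 0]])

```text
clock: 24.4
position: [0.5523, -0.1608, 0.0907]
eef_rot: [[0.007, 1.0, -0.001], [1.0, -0.007, 0.0], [0.0, -0.001, -1.0]]
force: [-0.7, -0.9, -0.6]
finger_gap: 0.054
```

Emit:
arm_command(steps=[[4.8, 0, 0, 0.1, 0, 0, 0], [4.8, 0, 0, 0.2, 0, 0, 0], [4.8, 0, 0, 0.3, 0, 0, 0], [4.8, 0, 0, 0.4, 0, 0, 0], [4.8, 0, 0, 0.4, 0, 0, 0]])

```text
clock: 24.82
position: [0.5526, -0.1608, 0.0873]
eef_rot: [[0.007, 1.0, 0.0], [1.0, -0.007, 0.0], [0.0, 0.0, -1.0]]
force: [-0.0, -0.0, 0.7]
finger_gap: 0.0539
```

```bash
python3 look.py fin8 "(.55,-.16,.13)" 25
```

```text
24.9167 [ 0.5526 -0.1609  0.0873] [[0.007, 1.0, 0.0], [1.0, -0.007, -0.0], [-0.0, 0.0, -1.0]] [1.41 0.07 0.61] 0.0537730357459639 0.008
```

View pics/fin8.png

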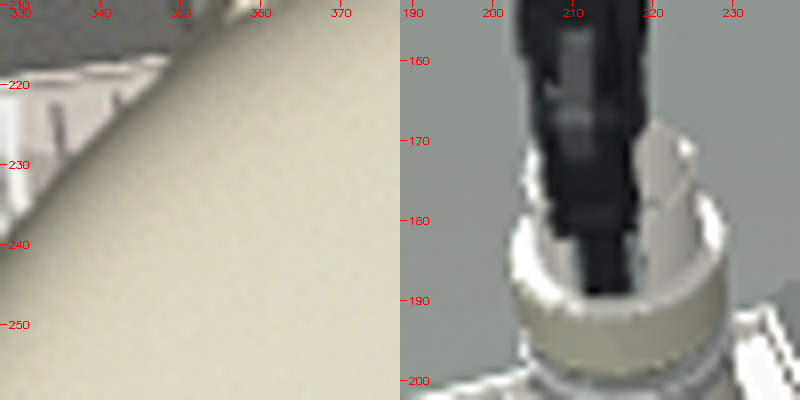

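Emit:
arm_command(steps=[[4.8, 0, 0, 0.05, 0, 0, 0], [4.8, 0, 0, 0.1, 0, 0, 0], [4.8, 0, 0, 0.1, 0, 0, 0], [4.8, 0, 0, 0.1, 0, 0, 0]])

```text
clock: 25.25
position: [0.5527, -0.1609, 0.0869]
eef_rot: [[0.007, 1.0, 0.001], [1.0, -0.007, -0.0], [-0.0, 0.001, -1.0]]
force: [0.1, 1.0, 5.4]
finger_gap: 0.0536
```

Emit:
arm_command(steps=[[5.6, 0, 0, -0.1, 0, 0, 0], [6.5, 0, 0, -0.1, 0, 0, 0], [8, 0, 0, -0.1, 0, 0, 0], [8, 0, 0, -0.1, 0, 0, 0], [8, 0, 0, -0.1, 0, 0, 0], [8, 0, 0, -2, 0, 0, 0], [8, 0, 0, -5, 0, 0, 0], [8, 0, 0, -8, 0, 0, 0]])

```text
clock: 25.92
position: [0.5518, -0.1606, 0.1664]
eef_rot: [[0.007, 1.0, -0.002], [1.0, -0.007, 0.001], [0.001, -0.002, -1.0]]
force: [1.6, -0.3, 0.1]
finger_gap: 0.0797
```

Emit:
arm_command(steps=[[6, -3, -2, -1, 0, 0, 0], [4, -6, -4.5, -1, 0, 0, 0], [4, -9, -7, -1, 0, 0, 0], [4, -12, -9.5, -1, 0, 0, 0], [4, -15, -12, -1, 0, 0, 0], [4, -18, -12.8, -1, 0, 0, 0], [4, -18.5, -12.8, -1, 0, 0, 0], [4, -18.5, -12.8, -1, 0, 0, 0]])

```text
clock: 26.58
position: [0.4225, -0.3469, 0.176]
eef_rot: [[0.01, 1.0, -0.0], [1.0, -0.01, 0.0], [0.0, -0.0, -1.0]]
force: [-1.3, 0.0, -1.3]
finger_gap: 0.0399
```

```bash
python3 look.py fin9 "(.55,-.16,.1)" 30;python3 - <<'E'
from h import *
a=cv2.imread('pics/fin9_t.png');b=cv2.imread('pics/fin9_s.png')
cv2.imwrite('pics/z6.png',np.hstack([cv2.resize(a[240:350,350:460],(400,400)),cv2.resize(b[110:220,110:220],(400,400))]))
E
```

```text
26.6833 [ 0.4233 -0.3446  0.176 ] [[0.007, 1.0, -0.0], [1.0, -0.007, 0.001], [0.001, -0.0, -1.0]] [ 0.31 -0.51  0.87] 0.03991498571317203 0.008
```

View pics/fin9.png

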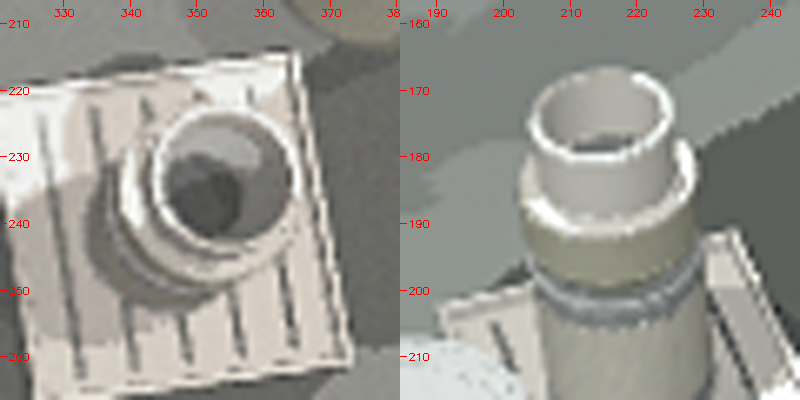

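View pics/z6.png

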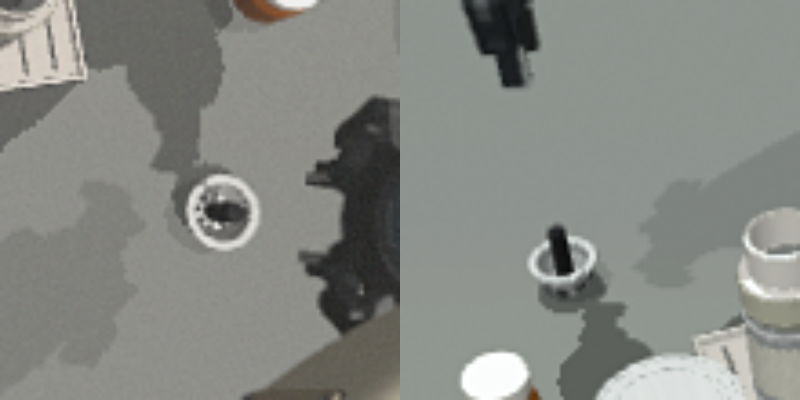

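Run:
```python
from h import *
print(atz('top',[(354.4,232.9)],.1475),atz('scene',[(214.9,173.6)],.1475),tri((354.4,232.9),(214.9,173.6)))
p=robot.get_obs()['position'];print(p)
for d in(.03,.035,.04):
  print(d,proj('scene',[p+[.024,0,d]]),proj('top',[p+[.024,0,d],p+[-.024,0,d],p+[.024,.011,d],p+[-.024,.011,d]]))
a=cv2.imread('pics/fin9_t.png');b=cv2.imread('pics/fin9_s.png')
crop(a,[(436,300,20)],400,'/tmp/a.png');crop(b,[(142,125,16)],400,'/tmp/b.png')
cv2.imwrite('pics/z7.png',np.hstack([cv2.imread('/tmp/a.png')[:400],cv2.imread('/tmp/b.png')[:400]]))
crop(a,[(411,298,20)],400,'/tmp/a.png');crop(b,[(154,182,20)],400,'/tmp/b.png')
cv2.imwrite('pics/z8.png',np.hstack([cv2.imread('/tmp/a.png')[:400],cv2.imread('/tmp/b.png')[:400]]))
```

```text
[[ 0.55233972 -0.15891157  0.1475    ]] [[ 0.55435139 -0.15670617  0.1475    ]] (array([ 0.55257163, -0.15798082,  0.1462015 ]), np.float64(0.0022476572531283773))
[ 0.42331481 -0.34458547  0.1760079 ]
0.03 [[141.2772285  133.94647359]] [[436.41174096 288.24021556]
 [434.50670048 310.26488422]
 [431.54942353 287.53104169]
 [429.59962059 309.56093889]]
0.035 [[140.91976471 132.37916091]] [[437.26418797 288.21496057]
 [435.35659247 310.3617569 ]
 [432.37621584 287.50224855]
 [430.42338979 309.65445115]]
0.04 [[140.56091548 130.80424252]] [[438.12593799 288.18935694]
 [436.21584627 310.45962158]
 [433.21205259 287.47307245]
 [431.25625533 309.74892623]]
```

View pics/z7.png

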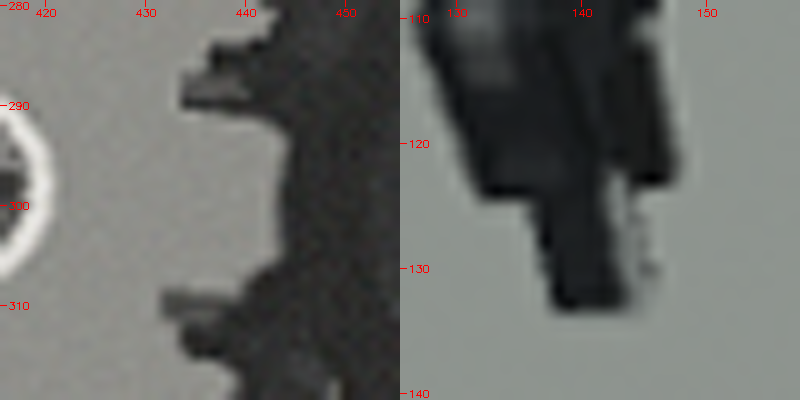

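View pics/z8.png

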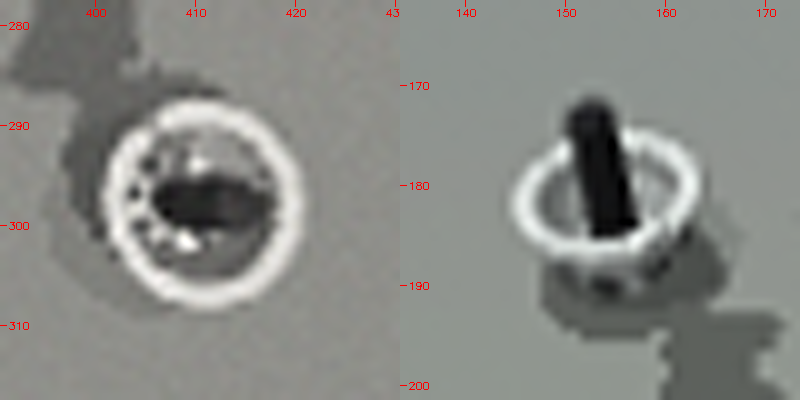

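Emit:
arm_command(steps=[[4, -0.1, 0.2, 3, 0, 0, 0], [4, -0.1, 0.2, 6, 0, 0, 0], [4, -0.1, 0.2, 9, 0, 0, 0], [4, -0.1, 0.2, 12, 0, 0, 0], [4, -0.1, 0.2, 13, 0, 0, 0], [4, -0.1, 0.2, 13, 0, 0, 0], [4, -0.1, 0.2, 13, 0, 0, 0]])

```text
clock: 27.27
position: [0.4259, -0.3454, 0.047]
eef_rot: [[0.005, 1.0, 0.0], [1.0, -0.005, 0.0], [0.0, 0.0, -1.0]]
force: [-0.2, -0.8, 0.1]
finger_gap: 0.0399
```

```bash
python3 look.py co1 "(.426,-.346,.05)" 25
```

```text
27.3667 [ 0.4264 -0.3465  0.0481] [[0.006, 1.0, 0.002], [1.0, -0.006, -0.002], [-0.002, 0.002, -1.0]] [ 0.49 -0.33  0.56] 0.039939833692845206 0.008
```

View pics/co1.png

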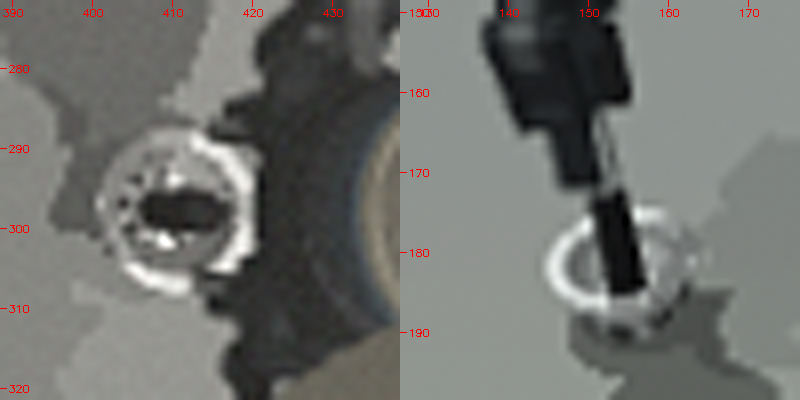

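Run:
```python
from h import *
p=robot.get_obs()['position'];print(p)
for d in(.03,.035,.04):
  print(d,proj('scene',[p+[.028,0,d]]),proj('top',[p+[.022,0.011,d],p+[-.022,.011,d]]))
print(proj('scene',[(.4255,-.346,.057),(.4255,-.346,.027)]),proj('top',[(.4255,-.346,.057),(.4255,-.346,.027)]))
```

```text
[ 0.42635216 -0.34650529  0.04812931]
0.03 [[148.99235237 173.2651238 ]] [[413.86613956 287.85304083]
 [412.17120766 305.52791153]]
0.035 [[148.66510885 171.8775403 ]] [[414.50688982 287.83047611]
 [412.80859832 305.59144642]]
0.04 [[148.33656976 170.48333307]] [[415.15381439 287.80765448]
 [413.45217829 305.65555821]]
[[151.63475954 172.33909766]
 [153.48750922 180.34302004]] [[414.38184426 297.50080404]
 [410.70798809 297.3624075 ]]
```

Emit:
arm_command(steps=[[4, 0, -0.05, 1, 0, 0, 0], [4, 0, -0.05, 2, 0, 0, 0], [4, 0, -0.05, 3, 0, 0, 0], [4, 0, -0.05, 3.8, 0, 0, 0], [4, 0, -0.05, 4.2, 0, 0, 0], [4, 0, -0.05, 4.2, 0, 0, 0], [4, 0, -0.05, 4.2, 0, 0, 0]])

```text
clock: 27.95
position: [0.4246, -0.3459, 0.0039]
eef_rot: [[0.007, 1.0, -0.0], [1.0, -0.007, 0.001], [0.001, -0.0, -1.0]]
force: [-0.3, -0.5, 0.0]
finger_gap: 0.0404
```

```bash
python3 look.py co2 "(.426,-.346,.05)" 25
```

```text
28.05 [ 0.4249 -0.3462  0.0045] [[0.007, 1.0, 0.0], [1.0, -0.007, -0.0], [-0.0, 0.0, -1.0]] [ 0.26 -0.06  0.84] 0.04046926302162219 0.008
```

View pics/co2.png

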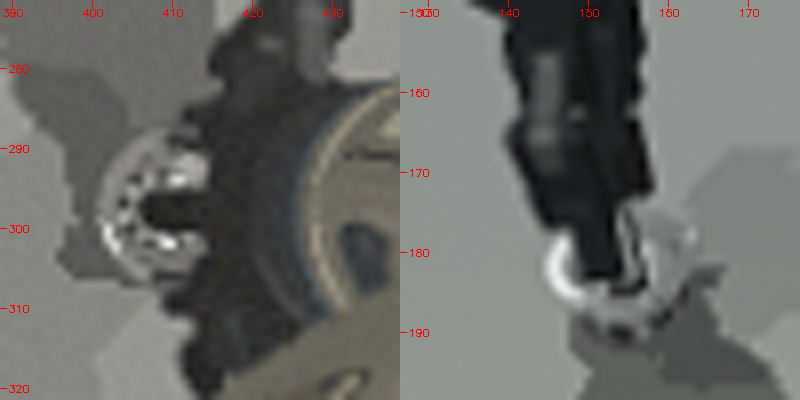

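Emit:
arm_command(steps=[[3, 0, 0, 0, 0, 0, 0], [2, 0, 0, 0, 0, 0, 0], [1, 0, 0, 0, 0, 0, 0], [0.8, 0, 0, 0, 0, 0, 0], [0.8, 0, 0, 0, 0, 0, 0], [0.8, 0, 0, 0, 0, 0, 0], [0.8, 0, 0, 0, 0, 0, 0], [0.8, 0, 0, 0, 0, 0, 0]], squeeze=30)

```text
clock: 28.72
position: [0.425, -0.3462, 0.0046]
eef_rot: [[0.007, 1.0, 0.001], [1.0, -0.007, -0.001], [-0.001, 0.001, -1.0]]
force: [0.9, -0.1, 5.7]
finger_gap: 0.0131
```

Emit:
arm_command(steps=[[0.8, 0, 0, 0, 0, 0, 0], [0.8, 0, 0, 0, 0, 0, 0], [0.8, 0, 0, 0, 0, 0, 0]])

```text
clock: 28.97
position: [0.425, -0.3462, 0.0046]
eef_rot: [[0.007, 1.0, 0.001], [1.0, -0.007, -0.001], [-0.001, 0.001, -1.0]]
force: [-0.8, 1.4, 4.8]
finger_gap: 0.0127
```

```bash
python3 look.py co3 "(.426,-.346,.05)" 25
```

```text
29.0667 [ 0.425  -0.3462  0.0046] [[0.007, 1.0, 0.0], [1.0, -0.007, -0.0], [-0.0, 0.001, -1.0]] [ 0.16 -0.06  5.58] 0.01267463523724721 0.008
```

View pics/co3.png

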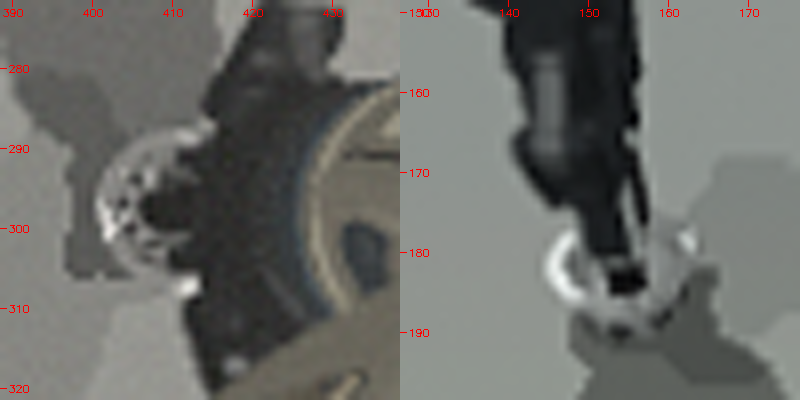

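Emit:
arm_command(steps=[[0.8, 0, 0, -0.5, 0, 0, 0], [0.8, 0, 0, -1.5, 0, 0, 0], [0.8, 0, 0, -3.5, 0, 0, 0], [0.8, 0, 0, -6.5, 0, 0, 0], [0.8, 0, 0, -10, 0, 0, 0], [0.8, 0, 0, -13.5, 0, 0, 0], [0.8, 0, 0, -17, 0, 0, 0], [0.8, 0, 0, -19, 0, 0, 0]])

```text
clock: 29.73
position: [0.4251, -0.3464, 0.1989]
eef_rot: [[0.007, 1.0, 0.003], [1.0, -0.007, -0.003], [-0.003, 0.003, -1.0]]
force: [0.9, -1.1, -0.6]
finger_gap: 0.0129
```

Emit:
arm_command(steps=[[0.8, 0, 0, 0, 0, 0, 0], [0.8, 0, 0, 0, 0, 0, 0], [0.8, 0, 0, 0, 0, 0, 0]])

```text
clock: 29.98
position: [0.4244, -0.3456, 0.1936]
eef_rot: [[0.007, 1.0, -0.001], [1.0, -0.007, 0.001], [0.001, -0.001, -1.0]]
force: [0.9, 0.4, -0.9]
finger_gap: 0.0126
```

```bash
python3 look.py co4 "(.426,-.346,.23)" 30
```

```text
30.0833 [ 0.4242 -0.3455  0.193 ] [[0.007, 1.0, -0.002], [1.0, -0.007, 0.002], [0.002, -0.002, -1.0]] [ 0.24  0.3  -1.16] 0.012871098499993806 0.008
```

View pics/co4.png

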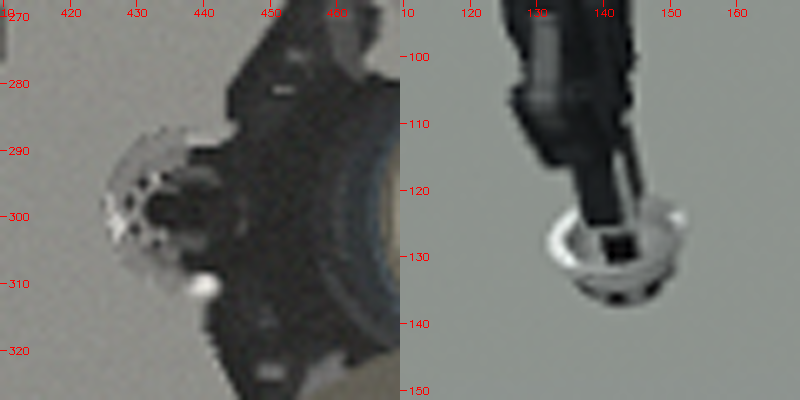

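Emit:
arm_command(steps=[[0.8, 2.5, 1.7, 0, 0, 0, 0], [0.8, 5, 3.4, 0, 0, 0, 0], [0.8, 8, 5.5, 0, 0, 0, 0], [0.8, 11, 7.5, 0, 0, 0, 0], [0.8, 14, 9.6, 0, 0, 0, 0], [0.8, 16.5, 11.3, 0, 0, 0, 0], [0.8, 18.2, 12.5, 0, 0, 0, 0], [0.8, 18.5, 12.7, 0, 0, 0, 0]])

```text
clock: 30.75
position: [0.5541, -0.1587, 0.1928]
eef_rot: [[0.003, 1.0, -0.002], [1.0, -0.003, 0.002], [0.002, -0.002, -1.0]]
force: [-0.1, -0.7, -1.0]
finger_gap: 0.0124
```

Emit:
arm_command(steps=[[0.8, 0, 0, 0, 0, 0, 0], [0.8, 0, 0, 0, 0, 0, 0], [0.8, 0, 0, 0, 0, 0, 0], [0.8, 0, 0, 0, 0, 0, 0]])

```text
clock: 31.08
position: [0.5524, -0.1629, 0.1941]
eef_rot: [[0.008, 1.0, -0.0], [1.0, -0.008, -0.0], [-0.0, -0.0, -1.0]]
force: [0.6, 0.2, -0.5]
finger_gap: 0.0129
```

```bash
cat > r.py <<'E'
from h import *
ang=np.linspace(0,6.283,100)
def ring(x,y,z,r):
    q=proj('scene',np.c_[x+r*np.cos(ang),y+r*np.sin(ang),0*ang+z]);return [float(v.round(1)) for v in (q[:,0].min(),q[:,0].max(),q[:,0].mean(),q[:,1].min(),q[:,1].max())]
p=robot.get_obs()['position']
print('finerim(.5525,-.1593)',ring(.5525,-.1593,.1475,.027),'finerim+1mm y',ring(.5525,-.1583,.1475,.027),'coarse flange at TCP',ring(p[0],p[1],p[2]-.0046+.027,.027))
E
python3 look.py co5 "(.5525,-.16,.17)" 25; python3 r.py
```

```text
31.1833 [ 0.5526 -0.1628  0.1943] [[0.008, 1.0, -0.0], [1.0, -0.008, -0.0], [-0.0, -0.0, -1.0]] [-0.53 -0.88 -0.68] 0.012761344719037783 0.008
finerim(.5525,-.1593) [203.2, 224.6, 213.9, 166.3, 180.2] finerim+1mm y [203.6, 225.0, 214.3, 166.3, 180.2] coarse flange at TCP [198.7, 220.9, 209.8, 144.8, 158.6]
```

View pics/co5.png

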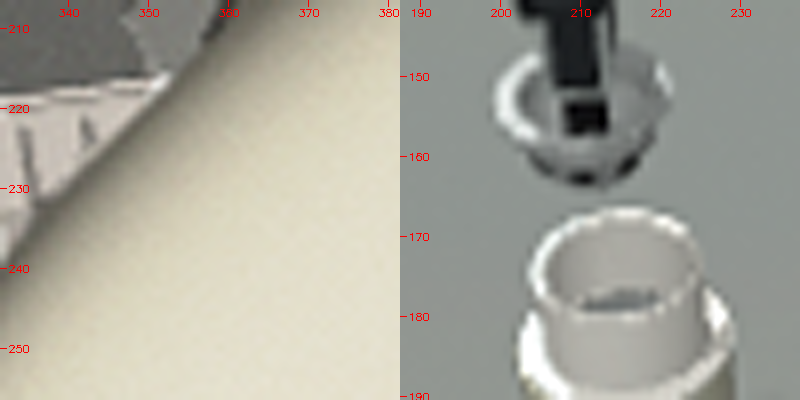

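Emit:
arm_command(steps=[[0.8, 0.2, 0, 0, 0, 0, 0], [0.8, 0.4, 0, 0.5, 0, 0, 0], [0.8, 0.4, 0, 1.2, 0, 0, 0], [0.8, 0.4, 0, 2, 0, 0, 0], [0.8, 0.4, 0, 2.8, 0, 0, 0], [0.8, 0.4, 0, 3, 0, 0, 0], [0.8, 0.4, 0, 3, 0, 0, 0], [0.8, 0.4, 0, 3, 0, 0, 0]])

```text
clock: 31.85
position: [0.553, -0.1579, 0.1641]
eef_rot: [[0.007, 1.0, -0.0], [1.0, -0.007, 0.0], [0.0, -0.0, -1.0]]
force: [-0.4, -0.2, -0.5]
finger_gap: 0.0126
```

```bash
python3 look.py co6 "(.5525,-.16,.17)" 20; python3 r.py
```

```text
31.95 [ 0.5532 -0.1579  0.1645] [[0.007, 1.0, 0.0], [1.0, -0.007, -0.0], [-0.0, 0.0, -1.0]] [-0.27 -0.1   0.68] 0.012809778510878821 0.008
finerim(.5525,-.1593) [203.2, 224.6, 213.9, 166.3, 180.2] finerim+1mm y [203.6, 225.0, 214.3, 166.3, 180.2] coarse flange at TCP [202.0, 223.9, 212.9, 154.3, 168.2]
```

View pics/co6.png

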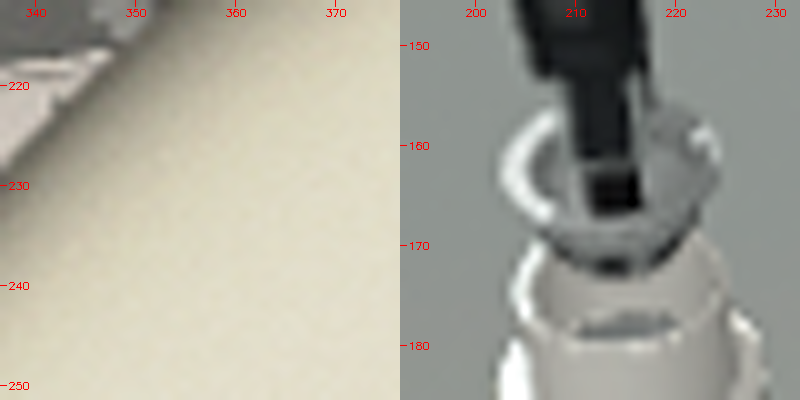

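Emit:
arm_command(steps=[[0.8, -0.1, -0.05, 0, 0, 0, 0], [0.8, -0.1, -0.05, 0.5, 0, 0, 0], [0.8, -0.1, -0.05, 1, 0, 0, 0], [0.8, -0.1, -0.05, 1.4, 0, 0, 0], [0.8, -0.1, -0.05, 1.8, 0, 0, 0], [0.8, -0.1, -0.05, 2, 0, 0, 0], [0.8, -0.1, -0.05, 2, 0, 0, 0], [0.8, -0.1, -0.05, 2, 0, 0, 0]])

```text
clock: 32.62
position: [0.5525, -0.1588, 0.1441]
eef_rot: [[0.007, 1.0, -0.0], [1.0, -0.007, 0.0], [0.0, -0.0, -1.0]]
force: [0.3, 1.0, -1.5]
finger_gap: 0.0127
```

```bash
python3 look.py co7 "(.5525,-.16,.16)" 20; python3 r.py
```

```text
32.7167 [ 0.5526 -0.1589  0.1444] [[0.007, 1.0, 0.0], [1.0, -0.007, -0.0], [-0.0, 0.0, -1.0]] [ 1.15 -0.38  0.27] 0.012744828875679216 0.008
finerim(.5525,-.1593) [203.2, 224.6, 213.9, 166.3, 180.2] finerim+1mm y [203.6, 225.0, 214.3, 166.3, 180.2] coarse flange at TCP [202.5, 224.1, 213.3, 160.5, 174.4]
```

View pics/co7.png

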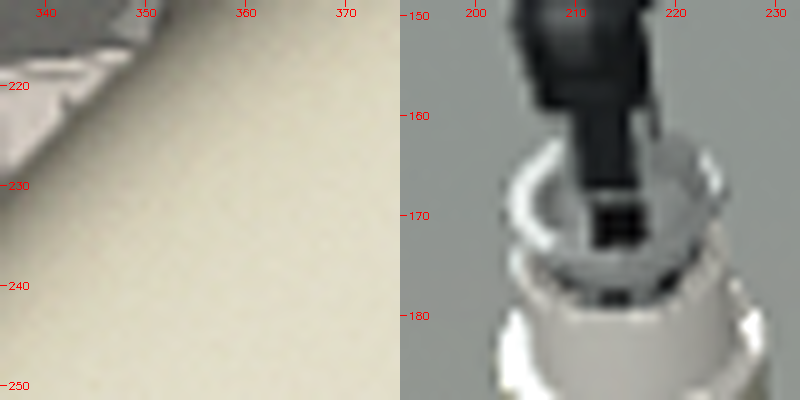

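Emit:
arm_command(steps=[[0.8, -0.04, 0, 0.2, 0, 0, 0], [0.8, -0.04, 0, 0.4, 0, 0, 0], [0.8, -0.04, 0, 0.6, 0, 0, 0], [0.8, -0.04, 0, 0.8, 0, 0, 0], [0.8, -0.04, 0, 1, 0, 0, 0], [0.8, -0.04, 0, 1.2, 0, 0, 0], [0.8, -0.04, 0, 1.2, 0, 0, 0]])

```text
clock: 33.3
position: [0.5523, -0.1592, 0.1317]
eef_rot: [[0.007, 1.0, -0.001], [1.0, -0.007, 0.0], [0.0, -0.001, -1.0]]
force: [-0.6, 0.1, -1.0]
finger_gap: 0.0127
```

Emit:
arm_command(steps=[[0.8, 0, 0, 0.1, 0, 0, 0], [0.8, 0, 0, 0.2, 0, 0, 0], [0.8, 0, 0, 0.3, 0, 0, 0], [0.8, 0, 0, 0.4, 0, 0, 0], [0.8, 0, 0, 0.4, 0, 0, 0]])

```text
clock: 33.72
position: [0.5525, -0.1592, 0.1281]
eef_rot: [[0.007, 1.0, -0.0], [1.0, -0.007, 0.0], [0.0, -0.0, -1.0]]
force: [-0.3, 0.1, -1.5]
finger_gap: 0.0129
```

```bash
python3 look.py co8 "(.5525,-.16,.15)" 20
```

```text
33.8167 [ 0.5525 -0.1593  0.1283] [[0.007, 1.0, -0.0], [1.0, -0.007, -0.0], [-0.0, -0.0, -1.0]] [ 0.35  0.95 -1.5 ] 0.012540980217644127 0.008
```

View pics/co8.png

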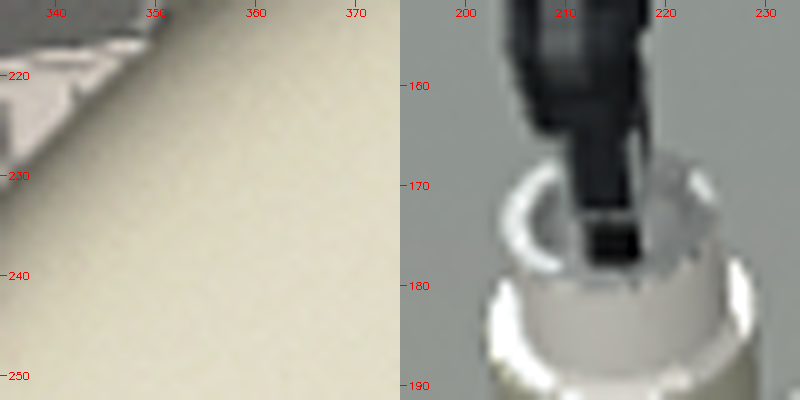

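Almost home; feel for contact.

Emit:
arm_command(steps=[[0.8, 0, 0, 0.05, 0, 0, 0], [0.8, 0, 0, 0.1, 0, 0, 0], [0.8, 0, 0, 0.12, 0, 0, 0], [0.8, 0, 0, 0.12, 0, 0, 0]])

```text
clock: 34.15
position: [0.5528, -0.1594, 0.1278]
eef_rot: [[0.007, 1.0, 0.001], [1.0, -0.007, -0.001], [-0.001, 0.001, -1.0]]
force: [-2.2, 0.6, 5.9]
finger_gap: 0.0125
```

Emit:
arm_command(steps=[[1.3, 0, 0, -0.1, 0, 0, 0], [1.8, 0, 0, -0.1, 0, 0, 0], [3, 0, 0, -0.1, 0, 0, 0], [4, 0, 0, -0.1, 0, 0, 0], [4, 0, 0, -0.1, 0, 0, 0], [4, 0, 0, -2, 0, 0, 0], [4, 0, 0, -5, 0, 0, 0], [4, 0, 0, -8, 0, 0, 0]])

```text
clock: 34.82
position: [0.5519, -0.159, 0.2072]
eef_rot: [[0.007, 1.0, -0.002], [1.0, -0.007, 0.001], [0.001, -0.002, -1.0]]
force: [0.9, 0.0, 0.2]
finger_gap: 0.0399
```

Emit:
arm_command(steps=[[4, 0, 0, -1, 0, 0, 0], [4, 4, -2, -1, 0, 0, 0], [4, 25, -9, -1, 0, 0, 0], [4, 25, -9, -1, 0, 0, 0], [4, 25, -9, -1, 0, 0, 0], [4, 25, -9, -1, 0, 0, 0], [4, 25, -9, -1, 0, 0, 0], [4, 25, -9, -1, 0, 0, 0]])

```text
clock: 35.48
position: [0.462, 0.0949, 0.2171]
eef_rot: [[0.004, 1.0, -0.0], [1.0, -0.004, 0.001], [0.001, -0.0, -1.0]]
force: [1.1, 0.1, -0.2]
finger_gap: 0.04
```

Emit:
arm_command(steps=[[4, 8, -2, 0, 0, 0, 0], [4, 8, -2, 0, 0, 0, 0], [4, 8, -2, 0, 0, 0, 0], [4, 8, -2, 0, 0, 0, 0], [4, 8, -2, 0, 0, 0, 0], [4, 8, -2, 0, 0, 0, 0], [4, 8, -2, 0, 0, 0, 0], [4, 8, -2, 0, 0, 0, 0]])

```text
clock: 36.15
position: [0.4451, 0.1704, 0.2169]
eef_rot: [[0.009, 1.0, -0.0], [1.0, -0.009, -0.0], [-0.0, -0.0, -1.0]]
force: [0.2, -0.5, 0.2]
finger_gap: 0.0399
```

```bash
python3 look.py end "(.5525,-.16,.1)" 35
```

```text
36.25 [0.4451 0.1707 0.217 ] [[0.008, 1.0, -0.0], [1.0, -0.008, -0.0], [-0.0, -0.0, -1.0]] [-0.41  0.64 -0.48] 0.0400282356767805 0.008
```

View pics/end.png

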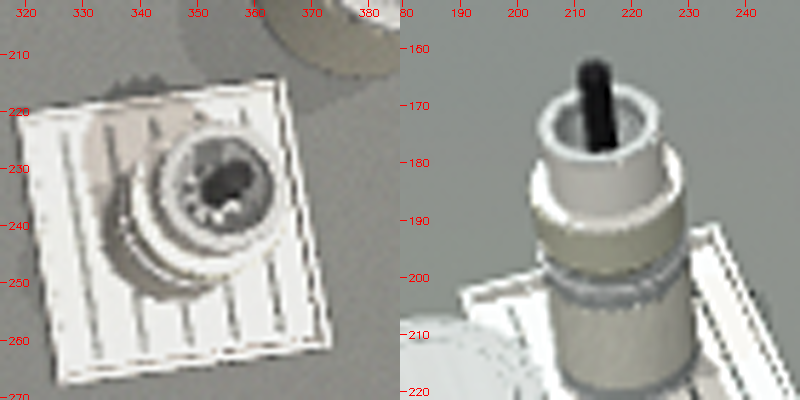

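View pics/end_s.png

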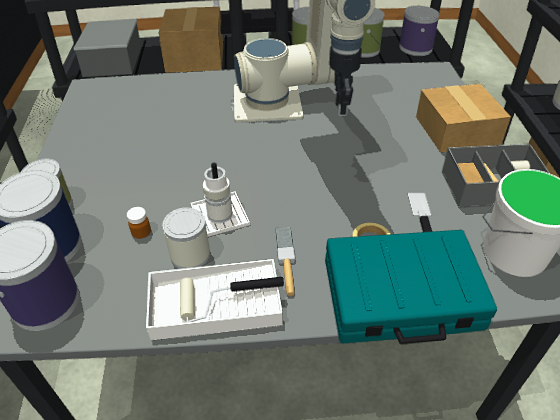

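View pics/end_t.png

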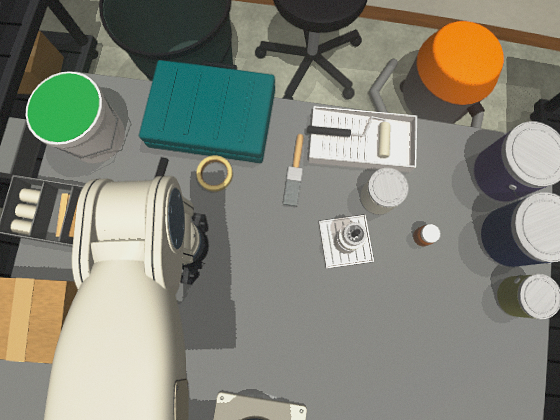

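```bash
python3 -c "
from rig import robot
print(robot.finish_job())"
```

```text
the job is handed in; nothing more can be done
None
```

The paint-straining stack is built and the job is handed in at about 36 s: tin on the tray, then the funnel, the fine strainer and the coarse strainer. I set each piece down under light contact force (14 N at most) before letting go. No verdict was reported.

**Last checks:**
- In the final pictures all four pieces look level and nested. The bystanders look to be where they started, and the gripper is well clear.
- After it was set down, the tin measured about 1 mm from the tray's centre.
- The funnel, fine strainer and coarse strainer touched down within about 1 mm of the heights the text gives for fully seated.

**What disagreed or went wrong:**
- **Fingertips:** in the pictures they stood about 30–45 mm higher than `robot.tips_ahead` implies, so I set grasp heights from the pictures and from contact.
- **Cameras:** the two differ by about 2–4 mm in absolute position. I corrected for that by comparing parts within the same picture and with where the gripper closed on them.
- **Fine strainer:** my first grip on it pressed its flange with about 18 N. I opened, raised 4 mm and gripped again; it did not visibly shift.

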